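Load the transfer tray for the anaerobic workstation

TASK

Load the blue tray for the anaerobic workstation, shortest things first: stand both sample jars in its two wells, then slide each glass plate up out of the white rack and stand it in its own slot on the tray, and only then take each stirring rod from the leaning stand and drop it, tip down, into its own narrow tube. Leave plates and rods where they are until their turn, put back any jar that gets knocked out of place, and leave the bottle, beaker and dishes alone.

Things in the scene. Friction and masses are not known exactly. Their poses are not given: they have to be found in the camera images.
- tray: The blue transfer tray, fixed to the bench: 240 (x) by 250 (y) mm, floor 6 mm thick, outer rim 18 mm high. Origin: centre of its underside; z up, x away from the robot. On it: along the side nearest the robot a row of four upright square aluminium tubes (the narrow rod holder); far right two shallow square jar wells with ribs 18 mm high over the bench; far left two white upright plate slots.
- tube0 (a point): Centre of the open mouth of one upright square tube of the rod holder on the tray: 23 mm square inside, 29 mm outside, so it takes one rod, mouth 96 mm above the bench, inner floor 87 mm below the mouth; the tubes stand 46 mm apart along the tray's y.
- tube1 (a point): Centre of the open mouth of one upright square tube of the rod holder on the tray: 23 mm square inside, 29 mm outside, so it takes one rod, mouth 96 mm above the bench, inner floor 87 mm below the mouth; the tubes stand 46 mm apart along the tray's y.
- tube2 (a point): Centre of the open mouth of one upright square tube of the rod holder on the tray: 23 mm square inside, 29 mm outside, so it takes one rod, mouth 96 mm above the bench, inner floor 87 mm below the mouth; the tubes stand 46 mm apart along the tray's y.
- tube3 (a point): Centre of the open mouth of one upright square tube of the rod holder on the tray: 23 mm square inside, 29 mm outside, so it takes one rod, mouth 96 mm above the bench, inner floor 87 mm below the mouth; the tubes stand 46 mm apart along the tray's y.
- well0 (a point): Centre of the floor of one jar well on the tray, 6 mm above the bench: about 75 (tray x) by 70 (tray y) mm inside, ribs 12 mm high above its floor; the wells lie 80 mm apart along the tray's x.
- well1 (a point): Centre of the floor of one jar well on the tray, 6 mm above the bench: about 75 (tray x) by 70 (tray y) mm inside, ribs 12 mm high above its floor; the wells lie 80 mm apart along the tray's x.
- slot0 (a point): Centre of the floor of one plate slot on the tray, 6 mm above the bench: the slot runs along the tray's x, 106 mm long, 11 mm wide, between two ribs 40 mm high (tops 46 mm above the bench); the slots lie 65 mm apart along the tray's y.
- slot1 (a point): Centre of the floor of one plate slot on the tray, 6 mm above the bench: the slot runs along the tray's x, 106 mm long, 11 mm wide, between two ribs 40 mm high (tops 46 mm above the bench); the slots lie 65 mm apart along the tray's y.
- rod_stand: The grey and steel draining stand for the stirring rods, fixed, to the left or right of the tray: base 110 by 190 by 8 mm. Origin: centre of its underside. It holds the rods in a row along its y, 46 mm apart, each leaning 25 degrees from upright with its top towards the robot (its -x); each rod stands in its own pocket, 20 to 22 mm wide, of a steel block that reaches 90 mm up the rod, and its under side rests on a steel back 120 mm high.
- plate_rack: The white slotted rack for the glass plates, fixed, on the other side of the tray: base 140 by 130 by 8 mm, two slots along its x, 65 mm apart along its y, 11 mm wide with ribs 40 mm high over the base. Origin: centre of its underside.
- rod0: A white plastic stirring rod, 14 mm thick and 200 mm long, 60 g, straight, its lowest 15 mm tapering to a blunt tip. Origin: the tip; z runs along the rod to its flat top. May be absent.
- rod1: A white plastic stirring rod, 14 mm thick and 200 mm long, 60 g, straight, its lowest 15 mm tapering to a blunt tip. Origin: the tip; z runs along the rod to its flat top. May be absent.
- rod2: A white plastic stirring rod, 14 mm thick and 200 mm long, 60 g, straight, its lowest 15 mm tapering to a blunt tip. Origin: the tip; z runs along the rod to its flat top. May be absent.
- rod3: A white plastic stirring rod, 14 mm thick and 200 mm long, 60 g, straight, its lowest 15 mm tapering to a blunt tip. Origin: the tip; z runs along the rod to its flat top. May be absent.
- plate0: A glass plate 100 mm wide, 100 mm high and 6 mm thick, about 150 g, standing on edge. Origin: middle of its lower edge; x along its width, y through its thickness, z up to its upper edge. At the start it stands in the rack, on the rack's base 8 mm above the bench. May be absent.
- plate1: A glass plate 100 mm wide, 100 mm high and 6 mm thick, about 150 g, standing on edge. Origin: middle of its lower edge; x along its width, y through its thickness, z up to its upper edge. At the start it stands in the rack, on the rack's base 8 mm above the bench. May be absent.
- jar0: A squat lidded sample jar, grey body 60 mm across and 46 mm high, white lid 56 mm across, 60 mm high in all, about 200 g. Origin: centre of its underside; z up.
- jar1: A squat lidded sample jar, grey body 60 mm across and 46 mm high, white lid 56 mm across, 60 mm high in all, about 200 g. Origin: centre of its underside; z up.
- wash_bottle: A small white wash bottle, 60 mm across, 150 mm high, beyond the tray; not part of the job. Origin: centre of its underside.
- beaker: A white open beaker, 72 mm across, 90 mm high, beyond the tray; not part of the job. Origin: centre of its underside.
- dish_stack: A stack of four round dishes, 90 mm across, 58 mm high, beyond the tray; not part of the job. Origin: centre of its underside.

How it is judged:
On the way, in this order (a step that is already met when the one before it is completed fails the run):
1. both jars stand in the tray's wells, no plate or rod taken yet ((horizontal distance between jar0 and well0 below 0.013 m or horizontal distance between jar0 and well1 below 0.013 m) and z of each of jar0, jar1 in the frame of tray below 0.01 m and angle between each of jar0, jar1's own z axis and vertical below 0.12 rad and (horizontal distance between jar1 and well0 below 0.013 m or horizontal distance between jar1 and well1 below 0.013 m) and distance of each of plate0, plate1, rod0, rod1, rod2, rod3 from where it was at the start of the episode below 0.03 m), for 0.2 s.
2. every glass plate stands in a slot of the tray, no rod taken yet ((horizontal distance between plate0 and slot0 below 0.014 m or horizontal distance between plate0 and slot1 below 0.014 m) and z of each of plate0, plate1 in the frame of tray below 0.012 m and angle between each of plate0, plate1's own z axis and vertical below 0.25 rad and (horizontal distance between plate1 and slot0 below 0.014 m or horizontal distance between plate1 and slot1 below 0.014 m) and distance of each of rod0, rod1, rod2, rod3 from where it was at the start of the episode below 0.03 m), for 0.2 s.
3. every rod stands in a tube of the holder ((horizontal distance between rod0 and tube0 below 0.015 m or horizontal distance between rod0 and tube1 below 0.015 m or horizontal distance between rod0 and tube2 below 0.015 m or horizontal distance between rod0 and tube3 below 0.015 m) and z of each of rod0, rod1, rod2, rod3 in the frame of tray below 0.016 m and angle between each of rod0, rod1, rod2, rod3's own z axis and vertical below 0.35 rad and (horizontal distance between rod1 and tube0 below 0.015 m or horizontal distance between rod1 and tube1 below 0.015 m or horizontal distance between rod1 and tube2 below 0.015 m or horizontal distance between rod1 and tube3 below 0.015 m) and (horizontal distance between rod2 and tube0 below 0.015 m or horizontal distance between rod2 and tube1 below 0.015 m or horizontal distance between rod2 and tube2 below 0.015 m or horizontal distance between rod2 and tube3 below 0.015 m) and (horizontal distance between rod3 and tube0 below 0.015 m or horizontal distance between rod3 and tube1 below 0.015 m or horizontal distance between rod3 and tube2 below 0.015 m or horizontal distance between rod3 and tube3 below 0.015 m)), for 0.2 s.
At the end, for the whole second after the job is handed in: Both jars upright on the well floors (13 mm of the centres), each plate on a slot floor (14 mm of its centre, 14 degrees of upright), each rod tip down on a tube floor (tip 15 mm of the tube axis, 20 degrees of upright), all released and at rest (all of step 3 and (horizontal distance between jar0 and well0 below 0.013 m or horizontal distance between jar0 and well1 below 0.013 m) and z of each of jar0, jar1 in the frame of tray below 0.01 m and angle between each of jar0, jar1's own z axis and vertical below 0.12 rad and (horizontal distance between jar1 and well0 below 0.013 m or horizontal distance between jar1 and well1 below 0.013 m) and (horizontal distance between plate0 and slot0 below 0.014 m or horizontal distance between plate0 and slot1 below 0.014 m) and z of each of plate0, plate1 in the frame of tray below 0.012 m and angle between each of plate0, plate1's own z axis and vertical below 0.25 rad and (horizontal distance between plate1 and slot0 below 0.014 m or horizontal distance between plate1 and slot1 below 0.014 m) and linear speed of each of jar0, jar1, plate0, plate1, rod0, rod1, rod2, rod3 below 0.03 m/s); the robot touches nothing.
It fails at once if the wash bottle, beaker or dish stack is moved more than 30 mm or tipped (distance of any of wash_bottle, beaker, dish_stack from where it was at the start of the episode above 0.03 m or angle between any of wash_bottle, beaker, dish_stack's own z axis and vertical above 0.4 rad).
Of rod0, rod1, rod2, rod3 only 3 to 4 are there at a start; the rules pass over those that are not, and their reading is None.
Of plate0, plate1 only 1 to 2 are there at a start; the rules pass over those that are not, and their reading is None.
At some moment in a run one of jar0, jar1 may be knocked a few centimetres aside while the robot is not near it.
It also fails if it takes over 210 s, if anything falls off the work surface, if the arm or the gripper's body presses on something with over 40 N, if the wrist force passes 120 N, or if a joint passes its speed limit or range.

ROBOT

A 7-joint arm with a two-finger parallel gripper is mounted at the origin on the work surface. World frame = base frame: x ahead of the robot, y to its left, z up, the work surface at z = 0. Lengths are in m, angles in rad, forces in N, time in s.
With the tool pointing down it reaches from about 0.425 to 0.925 m from the base axis. Payload 6.8 kg.
Tool frame: the origin (TCP) lies at the very end of the fingers, on their centre line; the grasp point (between the pads) lies 19 mm behind it; z points along the fingers, y is the line along which they close (so a half turn about z gives the same grasp; the last joint's range is limited). The gripper opens to 85 mm and grips with 20 to 120 N. Pads are 22 mm wide; open, the fingers measure 114 mm over their backs; the gripper's body (76 mm by 85 mm) begins 54 mm behind the grasp point. The pads swing forward as they close: fully open they stand 13 mm farther back than shut.
Start: joints at [-1.326, 0.477, 0.022, 1.555, -0.011, 1.109, -0.083], TCP at [0.233, 0.633, 0.199] pointing down, gripper open.
Joint ranges: [-2.96, 2.96], [-0.34, 2.1], [-1.41, 1.46], [0.24, 2.44], [-1.37, 4.51], [0.17, 1.92], [-2.96, 2.96]. Speed limits (rad/s): [2.39, 2.39, 3.14, 3.14, 3.14, 3.14, 3.14].

INTERFACE

Orientations are given as [roll, pitch, yaw] about the fixed x, y, z axes, in that order (R = Rz(yaw) Ry(pitch) Rx(roll)).
In Python, from station import manip, viewer gives the robot as it stands.
- The arm moves only by the tool move_arm, never from a script. Its argument "series" is a list of rows, each a list of 4 numbers: the shift along the tool's x, y, z in m, then the turn about the tool's z in rad. A call has 1 to 8 rows; each row is the pose to reach, as a shift and turn from the pose commanded when the call began, along the tool's axes at that moment; what a row does not reach only later rows make up. A row lasts 1/8 s, in which the tool goes at most 62.5 mm and 10.7 degrees, less where a joint would pass 70% of its speed; a pose out of reach is approached as far as the arm can. A call with a gripper value outside its range is refused whole. "claw" is the opening, from 0 (shut) to 1 (fully open), set as the call begins (left out, the last holds). The fingers move at their own pace and stop on an object; "squeeze" is the grip in N (left out, the last holds). Time passes only in rows, so rows that repeat a pose let the fingers close. It gives the time, the measured TCP pose, the force, the opening and the grip force at its end, in the units of the state.
- manip.get_obs(): the state, without advancing time (a new reading comes with each control period).
- viewer.read_camera(name): name is "scene" or "side" or "wrist"; returns a dict with "pixels" (400x640x3 uint8, red, green, blue), "z_map" (400x640 float32, m along the optical axis (not along the pixel's ray), 0 where there is no reading), "intrinsics" (3x3 intrinsics, pixels), "k1" (the pictures are not rectified: a ray, as slopes to the right and down, at radius r is drawn at 1 + k1 r^2 times it, then the intrinsics apply), "camera_from_world" (4x4, takes a point from world to camera coordinates). Camera axes: x right, y down, z forward; pixel columns grow to the right and rows downward; lengths in m; the calibration is good to about 2 mm. A picture is of the moment at which its call begins.
- manip.hand_in(): hands the job in; it is judged then, once.
The state is a dict: "time": time; "joints": joint angles; "joint_velocities": joint speeds; "joint_efforts": joint torques, N m; "ee_pos": TCP position; "eef_rot": TCP orientation; "force": force on the tool from outside, world axes, zero at the start; "moment": the same for the moment, N m; "finger_gap": opening from 0.0 (shut) to 1.0 (fully open); "gripper_force": force on a finger pad.
Only numpy, scipy, OpenCV 4.12 (cv2) and the standard library are available. Lean on these libraries where they do the work, as an engineer would, in place of code of your own. Each camera call takes 0.05 s, during which the arm holds its last target. There are 200 camera calls.

## Working session

There is one attempt and no reset: what is moved stays moved. The work goes in short steps, Python scripts to look and compute and a tool call to move; the robot and the scene stay as the last step left them, time stands still between calls to the robot, and variables do not carry over. Pictures are saved under pics/ and viewed, at most 14 in all, crops included, and the job is handed in when it is done.

Besides the shell and the picture viewer there is one more tool, called after "Request:" by a JSON object that holds its "api" and its "payload". move_arm: Moves the arm, as the interface text tells. Its arguments: {"type":"object","properties":{"series":{"type":"array"},"claw":{"type":"number"},"squeeze":{"type":"number"}},"required":["series"]}

```bash
ls; mkdir -p pics; cat > h.py <<'E'
import numpy as np, cv2
from station import manip, viewer
from scipy.spatial.transform import Rotation as R
def cam(n):
    c=viewer.read_camera(n); return c
def save(c,name,crop=None,s=1):
    im=c["pixels"][:,:,::-1]
    if crop: x0,y0,x1,y1=crop; im=im[y0:y1,x0:x1]
    cv2.imwrite("pics/"+name,cv2.resize(im,None,fx=s,fy=s,interpolation=cv2.INTER_CUBIC))
def rays(c,uv):
    K=np.array(c["intrinsics"]); k=c["k1"]
    d=(np.atleast_2d(uv).astype(float)-K[:2,2])/[K[0,0],K[1,1]]
    s=d.copy()
    for _ in range(20): s=d/(1+k*(s**2).sum(1,keepdims=True))
    return np.c_[s,np.ones(len(s))]
def pix(c,uv,z=None):
    """world points at pixels: by depth, or on the plane of height z"""
    T=np.linalg.inv(c["camera_from_world"]); r=rays(c,uv)
    if z is None:
        uv=np.atleast_2d(uv).astype(int); d=c["z_map"][uv[:,1],uv[:,0]]
        return (r*d[:,None])@T[:3,:3].T+T[:3,3]
    w=r@T[:3,:3].T
    return T[:3,3]+w*((z-T[2,3])/w[:,2])[:,None]
def cloud(c):
    v,u=np.mgrid[:400,:640]
    return pix(c,np.c_[u.ravel(),v.ravel()]).reshape(400,640,3)
def proj(c,P):
    T=np.array(c["camera_from_world"]);p=np.atleast_2d(P)@T[:3,:3].T+T[:3,3]
    s=p[:,:2]/p[:,2:];s=s*(1+c["k1"]*(s**2).sum(1,keepdims=True));K=np.array(c["intrinsics"])
    return s*[K[0,0],K[1,1]]+K[:2,2]
def delta(target,yaw=None):
    """shift in tool axes to world TCP target"""
    o=manip.get_obs(); Rt=R.from_euler('xyz',o["eef_rot"])
    return Rt.inv().apply(np.array(target)-o["ee_pos"])
E
python3 - <<'E'
from h import *
o=manip.get_obs(); print({k:np.round(v,3) for k,v in o.items()})
for n in("scene","side","wrist"):
    c=cam(n); save(c,n+"0.png"); np.save(n+".npy",c,allow_pickle=True); T=np.linalg.inv(c["camera_from_world"]);print(n,T[:3,3].round(3),T[:3,2].round(2))
E
```

```text
pics
{'time': np.float64(0.0), 'joints': array([-1.326,  0.478,  0.022,  1.556, -0.012,  1.109, -0.083]), 'joint_velocities': array([-0.002, -0.   ,  0.002, -0.   ,  0.001, -0.002,  0.   ]), 'joint_efforts': array([-1.0000e-03, -5.9643e+01,  1.6070e+00, -2.8121e+01,  1.2000e-02,
        9.0000e-03, -0.0000e+00]), 'ee_pos': array([0.233, 0.633, 0.198]), 'eef_rot': array([-3.14 ,  0.   ,  2.789]), 'force': array([ 0.475,  0.273, -0.046]), 'moment': array([-0.018,  0.041, -0.047]), 'gripper_force': np.float64(0.0), 'finger_gap': np.float64(0.999)}
scene [ 1.075 -0.237  0.978] [-0.44  0.24 -0.87]
side [ 0.536 -0.501  0.716] [ 0.09  0.63 -0.77]
wrist [0.156 0.66  0.373] [ 0.3  -0.11 -0.95]
```

View pics/scene0.png

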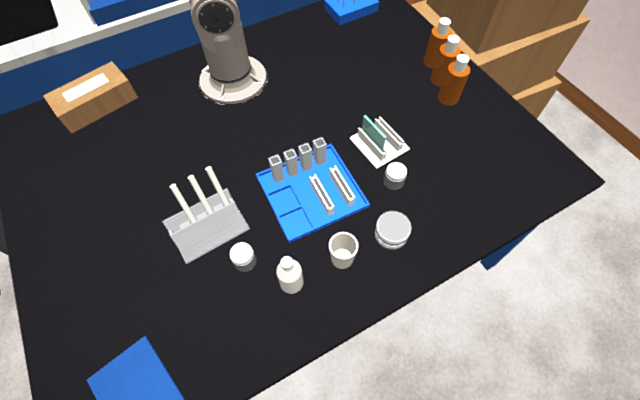

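View pics/side0.png

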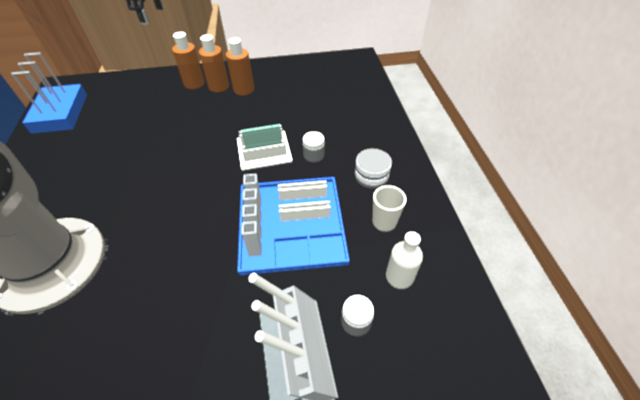

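The scene shows three rods in the stand (about 165–215, 170–220), one plate at (373,133), and jars at (242,256) and (396,175). The tray is at (312,190). The side view shows the same, with jars at (358,312) and (314,145).

```bash
python3 - <<'E'
from h import *
L=lambda n:np.load(n+".npy",allow_pickle=True).item()
s,d=L("scene"),L("side")
print("base/TCP proj",proj(s,[[0,0,0],[.233,.633,.2]]).round(),proj(d,[[0,0,0],[.233,.633,.2]]).round())
print("scene: jars",pix(s,[[242,252],[397,171]]).round(3).tolist(),"by z.06",pix(s,[[242,250],[397,169]],.06).round(3).tolist())
print("side: jars",pix(d,[[358,307],[314,140]]).round(3).tolist(),pix(d,[[358,306],[314,139]],.06).round(3).tolist())
print("side tubes mouths",pix(d,[[250,179],[250,194],[250,210],[250,229]],.096).round(3).tolist())
print("scene tubes",pix(s,[[275,160],[290,154],[305,149],[320,143]],.096).round(3).tolist())
print("tray corners side z.018",pix(d,[[243,180],[339,178],[347,263],[239,270]],.018).round(3).tolist())
P=cloud(s)
for nm in("scene","side"):
    c=L(nm);P=cloud(c);h=c["pixels"].astype(int)
    blue=(h[...,2]>150)&(h[...,0]<60)&(P[...,2]>-.01)&(P[...,2]<.03)&(P[...,0]>.3)&(P[...,0]<.9)&(abs(P[...,1])<.25)
    q=P[blue][:,:2]; print(nm,"tray rect",cv2.minAreaRect(q.astype(np.float32)))
E
```

```text
base/TCP proj [[233.  79.]
 [430.   8.]] [[ 49. 263.]
 [158.  32.]]
scene: jars [[0.647, -0.235, 0.059], [0.639, 0.247, 0.061]] by z.06 [[0.642, -0.232, 0.06], [0.633, 0.252, 0.06]]
side: jars [[0.649, -0.235, 0.06], [0.637, 0.237, 0.063]] [[0.649, -0.233, 0.06], [0.638, 0.245, 0.06]]
side tubes mouths [[0.466, 0.091, 0.096], [0.464, 0.046, 0.096], [0.462, 0.0, 0.096], [0.46, -0.05, 0.096]]
scene tubes [[0.457, -0.045, 0.096], [0.46, 0.001, 0.096], [0.465, 0.046, 0.096], [0.467, 0.093, 0.096]]
tray corners side z.018 [[0.439, 0.165, 0.018], [0.686, 0.131, 0.018], [0.655, -0.117, 0.018], [0.423, -0.097, 0.018]]
scene tray rect ((0.5387442708015442, 0.02300308644771576), (0.26128917932510376, 0.25847646594047546), 86.722900390625)
side tray rect ((0.5451818108558655, 0.028464369475841522), (0.27180716395378113, 0.2475372552871704), 87.22541046142578)
```

```bash
python3 - <<'E'
from h import *
s,d=[np.load(n+".npy",allow_pickle=True).item() for n in("scene","side")]
save(s,"a.png",(155,130,415,290),3)
save(d,"b.png",(210,115,410,400),2)
E
```

```text
(no output)
```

View pics/a.png

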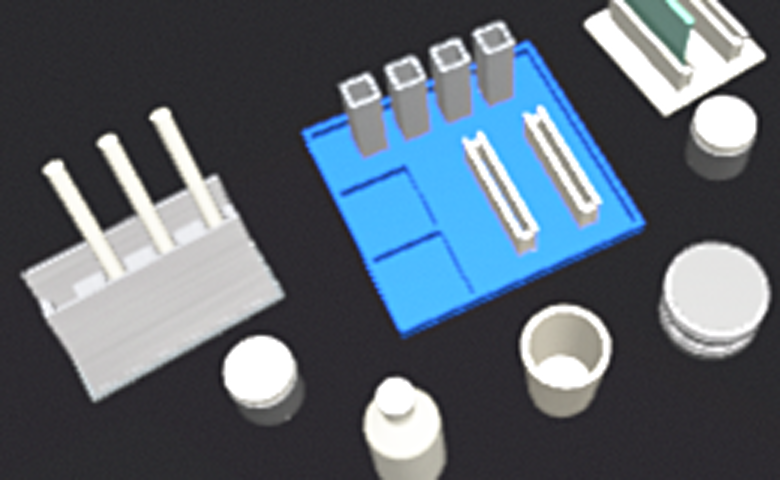

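View pics/b.png

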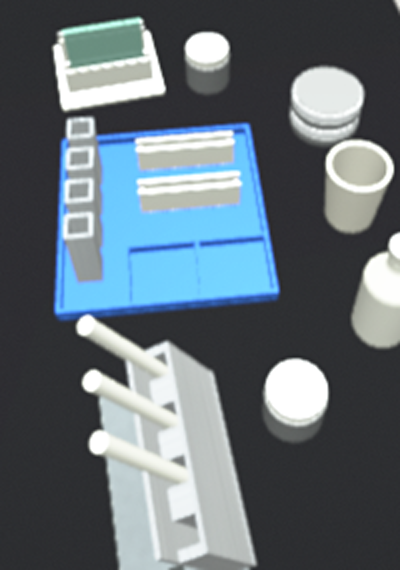

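```bash
python3 - <<'E'
from h import *
s,d=[np.load(n+".npy",allow_pickle=True).item() for n in("scene","side")]
A=lambda l,z:pix(s,np.array(l)/3+[155,130],z).round(3).tolist()
B=lambda l,z:pix(d,np.array(l)/2+[210,115],z).round(3).tolist()
print("slots s",A([[475,137],[525,237],[535,113],[590,207]],.046))
print("slots d",B([[139,180],[240,179],[136,146],[233,138]],.046))
print("ribs s",A([[342,192],[408,168],[375,262],[441,235],[475,292]],.018))
print("ribs d",B([[131,249],[131,303],[197,243],[199,297],[264,238]],.018))
print("corner s",A([[303,132],[528,42],[645,222],[403,333]],.018))
print("corner d",B([[62,138],[248,124],[277,293],[57,308]],.018))
print("plate top d",B([[62,27],[143,20]],.108)," base corners",B([[54,52],[154,33],[164,95],[64,108]],.008))
print("plate top s",A([[655,0],[693,25]],.108))
print("rod tops d",B([[83,326],[91,382],[97,443]],.195),"base" )
print("rod tops s",A([[52,168],[108,141],[159,115]],.195))
print("rod tops d depth",pix(d,np.array([[88,327],[95,382],[102,443]])/2+[210,115]).round(3).tolist())
print("rod tops s depth",pix(s,np.array([[54,168],[109,141],[160,116]])/3+[155,130]).round(3).tolist())
print("jars s",A([[261,368],[724,124]],.06),"d",B([[296,391],[207,50]],.06))
E
```

```text
slots s [[0.526, 0.038, 0.046], [0.644, 0.025, 0.046], [0.531, 0.101, 0.046], [0.646, 0.093, 0.046]]
slots d [[0.526, 0.044, 0.046], [0.643, 0.026, 0.046], [0.527, 0.098, 0.046], [0.646, 0.091, 0.046]]
ribs s [[0.502, -0.095, 0.018], [0.509, -0.028, 0.018], [0.585, -0.101, 0.018], [0.59, -0.035, 0.018], [0.658, -0.035, 0.018]]
ribs d [[0.507, -0.032, 0.018], [0.501, -0.101, 0.018], [0.582, -0.036, 0.018], [0.575, -0.105, 0.018], [0.659, -0.041, 0.018]]
corner s [[0.42, -0.099, 0.018], [0.434, 0.15, 0.018], [0.673, 0.139, 0.018], [0.662, -0.111, 0.018]]
corner d [[0.434, 0.152, 0.018], [0.674, 0.137, 0.018], [0.659, -0.114, 0.018], [0.422, -0.094, 0.018]]
plate top d [[0.452, 0.261, 0.108], [0.556, 0.258, 0.108]]  base corners [[0.425, 0.332, 0.008], [0.572, 0.35, 0.008], [0.572, 0.218, 0.008], [0.436, 0.216, 0.008]]
plate top s [[0.511, 0.245, 0.108], [0.554, 0.259, 0.108]]
rod tops d [[0.471, -0.217, 0.195], [0.475, -0.264, 0.195], [0.477, -0.31, 0.195]] base
rod tops s [[0.473, -0.313, 0.195], [0.471, -0.265, 0.195], [0.468, -0.22, 0.195]]
rod tops d depth [[0.476, -0.223, 0.204], [0.479, -0.268, 0.204], [0.481, -0.313, 0.203]]
rod tops s depth [[0.483, -0.31, 0.207], [0.476, -0.264, 0.201], [0.474, -0.219, 0.201]]
jars s [[0.649, -0.235, 0.06], [0.638, 0.245, 0.06]] d [[0.647, -0.241, 0.06], [0.636, 0.241, 0.06]]
```

```bash
python3 - <<'E'
from h import *
s,d=[np.load(n+".npy",allow_pickle=True).item() for n in("scene","side")]
P=np.r_[cloud(s).reshape(-1,3),cloud(d).reshape(-1,3)]
P=P[np.isfinite(P).all(1)]
for x0 in np.arange(.48,.80,.02):
    print("%.2f"%x0,[ "%3d"%(1000*max(P[(abs(P[:,0]-x0)<.01)&(abs(P[:,1]-y0)<.01)][:,2],default=-1)) for y0 in np.arange(-.38,.32,.02)])
print(delta([.638,.243,.16]), delta([.638,.243,.022]))
E
```

```text
0.48 ['  2', ' 10', ' 11', '207', '207', '204', '206', ' 11', '207', ' 13', '  4', '  4', '  4', '  4', ' 21', ' 11', ' 98', '100', ' 98', ' 99', ' 98', ' 99', '100', ' 99', ' 99', ' 10', ' 21', '  5', '  5', '  6', ' 13', '111', '113', '-1000', ' 53']
0.50 ['128', '128', '129', '194', '200', '182', '191', '129', '187', '129', '  5', '  5', '  4', '  5', ' 23', ' 20', ' 22', ' 23', ' 20', ' 11', ' 10', ' 13', ' 10', ' 11', ' 11', ' 12', ' 22', '  5', '  5', '  4', ' 13', '111', '112', '-1000', ' 52']
0.52 ['127', '130', '130', '149', '157', '117', '147', '113', '142', '118', '  9', '  4', '  3', '  4', ' 22', ' 11', ' 10', ' 21', ' 22', ' 10', ' 50', ' 49', ' 11', ' 45', ' 49', ' 11', ' 22', '  5', '  4', '  5', ' 12', ' 53', '111', ' 10', ' 50']
0.54 ['110', '113', '113', '112', '111', '112', '112', '112', '111', '111', '  8', '  5', '  6', '  5', ' 21', ' 11', ' 10', ' 20', ' 21', ' 12', ' 50', ' 49', '  9', ' 51', ' 50', '  9', ' 23', '  4', '  6', '  5', ' 12', ' 51', '111', ' 11', ' 13']
0.56 [' 98', '102', ' 99', ' 97', ' 94', ' 88', ' 89', ' 85', ' 88', ' 82', ' 10', '  4', ' 
[... 2548 characters left out ...]
, '  8', ' 29', ' 93', '  3', '  4', '  4', ' 63', ' 63', ' 62', ' 62', ' 61', '  2', '  5', '  6', '  5', '  5', '  4']
0.78 ['  6', '  5', '  4', '  5', '  6', '  4', '  5', '  5', '  5', '  5', '115', '153', '152', '  6', '  4', '  5', '  5', ' 93', '-1000', ' 57', ' 93', '  5', '  4', '  5', ' 63', ' 63', ' 62', ' 63', ' 61', '  2', '  6', '  5', '  5', '  5', '  5']
0.80 ['  5', '  5', '  5', '  6', '  5', '  4', '  4', '  5', '  5', '  4', '  5', ' 90', '  3', '  4', '  5', '  5', '  5', ' 91', ' 93', ' 94', ' 93', '  5', '  5', '  3', ' 62', ' 62', ' 62', ' 62', ' 61', '  5', '  4', '  4', '  4', '  4', '  4']
[-0.51474038 -0.22604803  0.03862036] [-0.51473195 -0.22586396  0.17662024]
```

Request:
{"api": "move_arm", "payload": {"series": [[-0.515, -0.226, 0.038, -0.296], [-0.515, -0.226, 0.038, -0.296], [-0.515, -0.226, 0.038, -0.296], [-0.515, -0.226, 0.038, -0.296], [-0.515, -0.226, 0.038, -0.296], [-0.515, -0.226, 0.038, -0.296], [-0.515, -0.226, 0.038, -0.296], [-0.515, -0.226, 0.038, -0.296]], "claw": 1, "squeeze": 40}}

```text
time: 1.15
ee_pos: [0.5937, 0.286, 0.165]
eef_rot: [3.142, -0.0, 3.085]
force: [0.1, 0.7, -0.9]
finger_gap: 1.0
gripper_force: 0.0
```

Request:
{"api": "move_arm", "payload": {"series": [[-0.045, -0.04, 0.0, 0], [-0.045, -0.04, 0.0, 0], [-0.045, -0.04, 0.0, 0]]}}

```text
time: 1.52
ee_pos: [0.6348, 0.2453, 0.1648]
eef_rot: [3.141, -0.001, 3.085]
force: [-0.3, 1.2, -0.8]
finger_gap: 1.002
gripper_force: 0.0
```

```bash
cat >> h.py <<'E'
def show(a,b): print(a,np.round(b,4).tolist())
def obs(): o=manip.get_obs(); show("tcp",o["ee_pos"]); show("rot",o["eef_rot"]); show("gap,t",[o["finger_gap"],o["time"]]); return o
E
python3 - <<'E'
from h import *
obs(); c=cam("wrist"); save(c,"w1.png")
P=cloud(c); m=(P[...,2]>.05)&(P[...,2]<.075)&(abs(P[...,1]-.243)<.05)&(abs(P[...,0]-.638)<.05)
print(cv2.minEnclosingCircle(P[m][:,:2].astype(np.float32)),m.sum(),np.median(P[m],0))
E
```

```text
tcp [0.6348, 0.2453, 0.1648]
rot [3.1414, -0.0012, 3.0846]
gap,t [1.0024, 1.525]
((0.6349121928215027, 0.24636822938919067), 0.028051190078258514) 2252 [0.63347273 0.24666328 0.06020406]
```

View pics/w1.png

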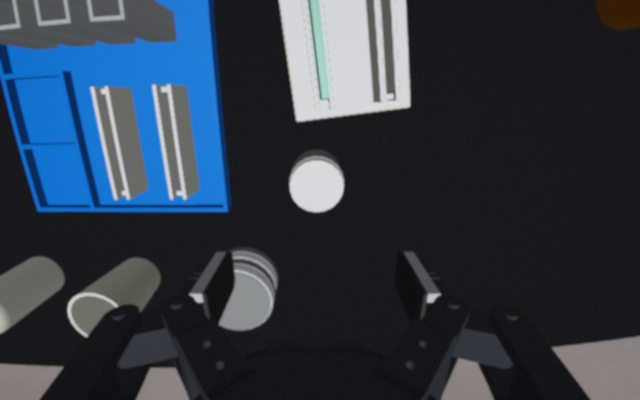

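The wrist view shows the jar lid at (317,184), 28 mm in radius at the right height. It lies centred under the tool, so I descend and grip.

Request:
{"api": "move_arm", "payload": {"series": [[0, 0, 0.06, 0], [0, 0, 0.11, 0], [0, 0, 0.142, 0], [0, 0, 0.142, 0]]}}

```text
time: 2.08
ee_pos: [0.6318, 0.2462, 0.0206]
eef_rot: [-3.14, -0.006, 3.088]
force: [1.1, -0.5, -0.3]
finger_gap: 0.997
gripper_force: 0.0
```

Request:
{"api": "move_arm", "payload": {"series": [[0, 0, 0, 0], [0, 0, 0, 0], [0, 0, 0, 0], [0, 0, 0, 0], [0, 0, 0, 0], [0, 0, -0.05, 0], [0, 0, -0.1, 0], [0, 0, -0.1, 0]], "claw": 0}}

```text
time: 3.08
ee_pos: [0.6391, 0.2464, 0.1299]
eef_rot: [3.136, 0.01, 3.084]
force: [0.5, -1.0, 0.3]
finger_gap: -0.001
gripper_force: 0.0
```

```bash
python3 - <<'E'
from h import *
obs(); c=cam("wrist"); save(c,"w2.png"); 
P=cloud(c); m=(P[...,2]>.05)&(P[...,2]<.075)&(P[...,1]>.17)&(P[...,0]>.59)&(P[...,1]<.35)
print(cv2.minEnclosingCircle(P[m][:,:2].astype(np.float32)),m.sum(),np.median(P[m],0))
s=cam("scene");print(pix(s,[[397,169]]),s["pixels"][169,397]);save(s,"s2.png",(340,110,440,200),4)
E
```

```text
tcp [0.6391, 0.2464, 0.1299]
rot [3.1362, 0.0097, 3.0843]
gap,t [-0.0009, 3.075]
((0.6352319717407227, 0.24734310805797577), 0.027894141152501106) 2879 [0.6333483  0.24739537 0.06018598]
[[0.63420845 0.24981376 0.06337818]] [255 255 255]
```

View pics/w2.png

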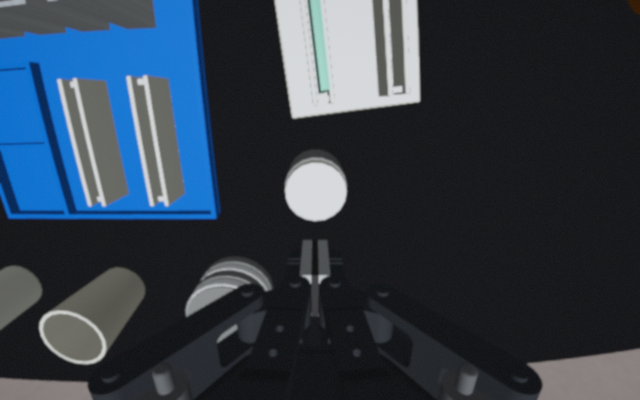

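```bash
python3 - <<'E'
from h import *
o=obs(); c=cam("wrist"); s=cam("scene"); d=cam("side")
Rt=R.from_euler('xyz',o["eef_rot"])
g=o["ee_pos"]+Rt.apply([[0,0,0],[0,0,-.019],[0,0,-.05]])
for n,q in(("w",c),("s",s),("d",d)): print(n,proj(q,g).round(1).tolist())
print("side look of fingertip:"); save(d,"d3.png",(230,60,390,220),4)
P=cloud(c); print(P[242,308].round(3),P[242,323].round(3),P[260,306].round(3))
E
```

```text
tcp [0.6358, 0.2453, 0.1249]
rot [3.1402, 0.0022, 3.0848]
gap,t [0.001, 3.175]
w [[315.4, 229.7], [315.5, 242.9], [315.8, 271.3]]
s [[399.6, 157.2], [400.8, 153.0], [402.8, 145.8]]
d [[312.6, 119.5], [312.5, 113.4], [312.2, 103.0]]
side look of fingertip:
[0.624 0.242 0.164] [0.625 0.25  0.164] [0.624 0.241 0.183]
```

View pics/d3.png

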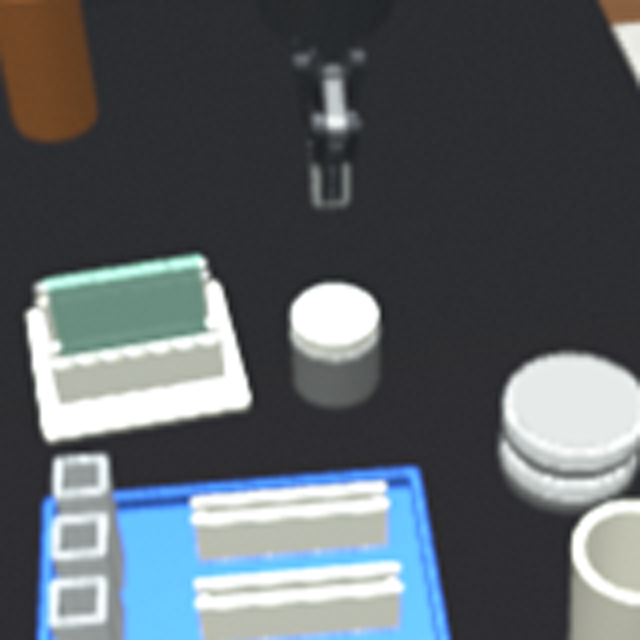

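```bash
python3 - <<'E'
from h import *
o=obs()
for n in("wrist","scene","side"):
    c=cam(n);P=cloud(c);m=(abs(P[...,0]-o["ee_pos"][0])<.03)&(abs(P[...,1]-o["ee_pos"][1])<.025)&(P[...,2]>.075)&(P[...,2]<.23)
    q=P[m]; print(n,len(q),np.sort(q[:,2])[:6].round(3),np.percentile(q[:,2],5),q[q[:,2]<.19].mean(0).round(3) )
E
```

```text
tcp [0.6344, 0.2447, 0.1222]
rot [-3.1407, -0.0018, 3.0848]
gap,t [-0.0018, 3.325]
wrist 8680 [0.158 0.158 0.158 0.158 0.158 0.158] 0.16927332943772344 [0.625 0.245 0.175]
scene 198 [0.158 0.158 0.16  0.161 0.161 0.162] 0.16469269073173431 [0.642 0.239 0.175]
side 122 [0.156 0.157 0.158 0.158 0.159 0.159] 0.15971066180607715 [0.634 0.235 0.175]
```

The tip sits about 34 mm above the reported TCP in all three depth maps. That explains the miss, because the fingers closed over the lid, and the jar hasn't moved. I'll correct for it.

Request:
{"api": "move_arm", "payload": {"series": [[0, 0, 0, 0], [0, 0, 0, 0], [0, 0, 0, 0], [0, 0, 0.05, 0], [0, 0, 0.1, 0], [0, 0, 0.14, 0], [0, 0, 0.14, 0], [0, 0, 0.14, 0]], "claw": 1}}

```text
time: 4.47
ee_pos: [0.6365, 0.2454, -0.0151]
eef_rot: [3.141, 0.002, 3.085]
force: [0.5, 0.3, 1.1]
finger_gap: 1.001
gripper_force: 0.0
```

Request:
{"api": "move_arm", "payload": {"series": [[0, 0, 0, 0], [0, 0, 0, 0], [0, 0, 0, 0], [0, 0, 0, 0], [0, 0, 0, 0], [0, 0, 0, 0]], "claw": 0}}

```text
time: 5.22
ee_pos: [0.6369, 0.2459, -0.0142]
eef_rot: [3.139, 0.003, 3.085]
force: [-1.6, -0.1, 5.3]
finger_gap: 0.693
gripper_force: 42.7
```

Request:
{"api": "move_arm", "payload": {"series": [[0, 0, -0.05, 0], [0, 0, -0.09, 0], [0, -0.06, -0.09, 0], [-0.001, -0.12, -0.09, 0], [-0.002, -0.18, -0.09, 0], [-0.003, -0.24, -0.09, 0], [-0.0045, -0.3, -0.09, 0], [-0.0045, -0.317, -0.09, 0]]}}

```text
time: 6.22
ee_pos: [0.6212, -0.0784, 0.0744]
eef_rot: [-3.139, 0.001, 3.077]
force: [-0.2, 0.4, -1.9]
finger_gap: 0.686
gripper_force: 44.2
```

```bash
python3 - <<'E'
from h import *
o=obs(); c=cam("wrist"); save(c,"w4.png")
E
```

```text
tcp [0.6212, -0.0784, 0.0744]
rot [-3.1388, 0.0011, 3.0773]
gap,t [0.6858, 6.225]
```

View pics/w4.png

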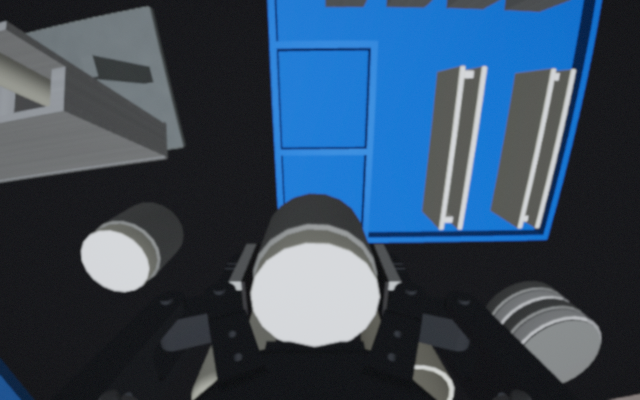

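The jar is held. The near well's inner corners are about (280,47), (369,48), (366,148) and (281,149), and the slots are at (460,150) and (535,150).

```bash
python3 - <<'E'
from h import *
o=obs(); c=cam("wrist")
show("tray far corner",pix(c,[[368,242],[548,240],[603,0]],.018))
p=pix(c,[[279,47],[370,48],[367,148],[280,150]],.018);show("ribs",p);show("well near",p.mean(0))
u=np.array([np.cos(-.057),np.sin(-.057),0]); show("far",p.mean(0)+.08*u)
show("slots ends",pix(c,[[473,68],[447,227],[562,70],[532,226]],.046))
P=cloud(c);m=(P[...,2]>.1)&(abs(P[...,0]-o["ee_pos"][0])<.035)&(abs(P[...,1]-o["ee_pos"][1])<.035)
h=c["pixels"].astype(int).min(2)>180
q=P[m&h];show("lid",[*q.mean(0),q[:,2].min(),q[:,2].max()]);print(cv2.minEnclosingCircle(q[:,:2].astype(np.float32)))
E
```

```text
tcp [0.6212, -0.0785, 0.0743]
rot [-3.1387, 0.0011, 3.0775]
gap,t [0.69, 6.275]
tray far corner [[0.6629, -0.0331, 0.018], [0.6733, 0.1381, 0.018], [0.4739, 0.1485, 0.018]]
ribs [[0.4984, -0.0976, 0.018], [0.5032, -0.0305, 0.018], [0.5775, -0.0336, 0.018], [0.5747, -0.1044, 0.018]]
well near [0.5384, -0.0665, 0.018]
far [0.6183, -0.0711, 0.018]
slots ends [[0.523, 0.0337, 0.046], [0.639, 0.0248, 0.046], [0.5261, 0.0978, 0.046], [0.6432, 0.0956, 0.046]]
lid [0.6172, -0.0787, 0.1486, 0.1467, 0.1507]
((0.6120777726173401, -0.07844934612512589), 0.03391242027282715)
```

Request:
{"api": "move_arm", "payload": {"series": [[0, 0, 0, 0], [0, 0, 0, 0]]}}

```text
time: 6.58
ee_pos: [0.6221, -0.0688, 0.0733]
eef_rot: [3.14, 0.0, 3.088]
force: [-0.6, -0.6, -1.7]
finger_gap: 0.69
gripper_force: 44.2
```

Request:
{"api": "move_arm", "payload": {"series": [[0, 0, 0.04, 0], [0, 0, 0.065, 0], [0, 0, 0.078, 0], [0, 0, 0.0795, 0], [0, 0, 0.0795, 0], [0, 0, 0.0795, 0]]}}

```text
time: 7.32
ee_pos: [0.6227, -0.0718, -0.0051]
eef_rot: [3.142, 0.002, 3.085]
force: [-0.1, 0.3, -2.1]
finger_gap: 0.691
gripper_force: 44.2
```

Request:
{"api": "move_arm", "payload": {"series": [[0, 0, 0, 0], [0, 0, 0, 0], [0, 0, 0, 0], [0, 0, 0, 0], [0, 0, -0.06, 0], [0, 0, -0.12, 0], [0, 0, -0.15, 0], [0, 0, -0.15, 0]], "claw": 1}}

```text
time: 8.32
ee_pos: [0.6238, -0.072, 0.1469]
eef_rot: [3.141, 0.006, 3.085]
force: [1.1, -0.2, -0.9]
finger_gap: 1.0
gripper_force: 0.0
```

Request:
{"api": "move_arm", "payload": {"series": [[-0.012, -0.06, 0, 0], [-0.024, -0.12, 0, 0], [-0.034, -0.163, 0, 0], [-0.034, -0.163, 0, 0], [-0.034, -0.163, 0, 0], [-0.034, -0.163, 0, 0]]}}

```text
time: 9.07
ee_pos: [0.6465, -0.2341, 0.1431]
eef_rot: [3.14, -0.001, 3.087]
force: [0.1, 0.7, 0.2]
finger_gap: 0.996
gripper_force: 0.0
```

```bash
cat >> h.py <<'E'
def lid(c,x,y,r=.05,z0=.05,z1=.08):
    P=cloud(c);m=(P[...,2]>z0)&(P[...,2]<z1)&(np.hypot(P[...,0]-x,P[...,1]-y)<r)&(c["pixels"].min(2)>170)
    q=P[m]
    if len(q)<30: return None
    (a,b),rr=cv2.minEnclosingCircle(q[:,:2].astype(np.float32)); return np.round([a,b,rr,np.median(q[:,2]),len(q)],4).tolist()
E
python3 - <<'E'
from h import *
obs()
w=cam("wrist"); print("A wrist",lid(w,.648,-.237)); print("far well wrist",lid(w,.622,-.071))
for n in("scene","side"):
    c=cam(n);print(n,lid(c,.648,-.237),lid(c,.622,-.071))
E
```

```text
tcp [0.6465, -0.2341, 0.1431]
rot [3.1403, -0.001, 3.0874]
gap,t [0.9959, 9.075]
A wrist [0.6468, -0.2388, 0.0281, 0.0602, 2592.0]
far well wrist [0.6207, -0.0731, 0.0293, 0.0662, 3019.0]
scene [0.6495, -0.2367, 0.0293, 0.0607, 381.0] [0.6219, -0.0726, 0.0288, 0.0666, 347.0]
side [0.6475, -0.2385, 0.0281, 0.0613, 674.0] [0.6218, -0.0723, 0.0294, 0.0672, 572.0]
```

Request:
{"api": "move_arm", "payload": {"series": [[0, -0.002, 0.06, 0], [0, -0.002, 0.12, 0], [0, -0.002, 0.159, 0], [0, -0.002, 0.159, 0], [0, -0.002, 0.159, 0]]}}

```text
time: 9.85
ee_pos: [0.6478, -0.2386, -0.0133]
eef_rot: [-3.141, 0.003, 3.085]
force: [-0.6, 0.3, 0.3]
finger_gap: 0.998
gripper_force: 0.0
```

Request:
{"api": "move_arm", "payload": {"series": [[0, 0, 0, 0], [0, 0, 0, 0], [0, 0, 0, 0], [0, 0, 0, 0], [0, 0, 0, 0], [0, 0, -0.05, 0], [0, 0, -0.11, 0], [0, 0, -0.11, 0]], "claw": 0}}

```text
time: 10.85
ee_pos: [0.6505, -0.2402, 0.1017]
eef_rot: [-3.139, 0.012, 3.084]
force: [0.1, -0.1, -2.4]
finger_gap: 0.691
gripper_force: 45.2
```

Request:
{"api": "move_arm", "payload": {"series": [[0.035, 0.05, 0, 0], [0.07, 0.1, 0, 0], [0.105, 0.15, 0, 0], [0.1155, 0.165, 0, 0], [0.1155, 0.165, 0, 0], [0.1155, 0.165, 0, 0], [0.1155, 0.165, 0, 0]]}}

```text
time: 11.72
ee_pos: [0.5411, -0.0689, 0.0947]
eef_rot: [-3.141, 0.001, 3.082]
force: [-0.6, 1.1, -2.4]
finger_gap: 0.689
gripper_force: 45.1
```

Request:
{"api": "move_arm", "payload": {"series": [[0, 0.001, 0.05, 0], [0, 0.001, 0.085, 0], [0, 0.001, 0.099, 0], [0, 0.001, 0.101, 0], [0, 0.001, 0.101, 0], [0, 0.001, 0.101, 0]]}}

```text
time: 12.48
ee_pos: [0.5415, -0.0662, -0.0051]
eef_rot: [3.141, 0.002, 3.085]
force: [-0.6, 0.8, -1.6]
finger_gap: 0.687
gripper_force: 46.2
```

Request:
{"api": "move_arm", "payload": {"series": [[0, 0, 0, 0], [0, 0, 0, 0], [0, 0, 0, 0], [0, 0, 0, 0], [0, 0, -0.06, 0], [0, 0, -0.12, 0], [0, 0, -0.18, 0], [0, 0, -0.18, 0]], "claw": 1}}

```text
time: 13.48
ee_pos: [0.5441, -0.0664, 0.1789]
eef_rot: [3.141, 0.01, 3.085]
force: [0.6, -0.2, 0.2]
finger_gap: 1.005
gripper_force: 0.0
```

Request:
{"api": "move_arm", "payload": {"series": [[0.01, 0.06, 0, 0], [0.02, 0.12, 0, 0], [0.03, 0.18, 0, 0], [0.04, 0.24, 0, 0], [0.05, 0.3, 0, 0], [0.055, 0.319, 0, 0], [0.055, 0.319, 0, 0], [0.055, 0.319, 0, 0]]}}

```text
time: 14.48
ee_pos: [0.5041, 0.2529, 0.1732]
eef_rot: [-3.14, -0.0, 3.082]
force: [-0.8, 0.5, 0.2]
finger_gap: 1.001
gripper_force: 0.0
```

```bash
python3 - <<'E'
from h import *
obs()
w=cam("wrist"); save(w,"w5.png"); s=cam("scene"); d=cam("side")
for c in(s,d): print(lid(c,.622,-.072),lid(c,.542,-.067))
for n,c in(("w",w),("s",s),("d",d)):
    P=cloud(c); m=(P[...,2]>.1)&(P[...,2]<.118)&(P[...,0]>.43)&(P[...,0]<.58)&(P[...,1]>.22)&(P[...,1]<.33)
    if m.sum()>8: print(n,m.sum(),cv2.minAreaRect(P[m][:,:2].astype(np.float32)),np.median(P[m][:,2]))
E
```

```text
tcp [0.5041, 0.2529, 0.1732]
rot [-3.1399, -0.0004, 3.0819]
gap,t [1.0012, 14.475]
[0.6218, -0.0721, 0.0288, 0.0667, 353.0] [0.541, -0.0668, 0.0289, 0.0666, 327.0]
[0.6218, -0.0724, 0.0296, 0.0671, 573.0] [0.5412, -0.0658, 0.0294, 0.067, 578.0]
w 752 ((0.500286340713501, 0.2544265687465668), (0.10043530911207199, 0.006056619342416525), 4.164745807647705) 0.10821142900337369
s 105 ((0.500522792339325, 0.25356927514076233), (0.10080818086862564, 0.009044965729117393), 3.634507179260254) 0.10784320286556581
d 183 ((0.5012402534484863, 0.25456833839416504), (0.09961213171482086, 0.01043596863746643), 3.796272039413452) 0.10705725965440183
```

View pics/w5.png

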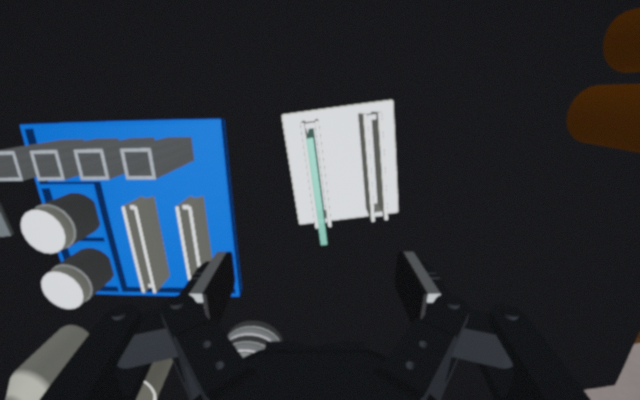

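The plate stands at (0.5005, 0.2545), turned about 4°, with its top at 0.108. In the picture it runs (311,130)–(323,243). Both jars are in their wells, within 1 mm.

Request:
{"api": "move_arm", "payload": {"series": [[0.004, 0.001, 0.03, -0.127], [0.004, 0.001, 0.06, -0.127], [0.004, 0.001, 0.06, -0.127], [0.004, 0.001, 0.06, -0.127]], "claw": 0.6}}

```text
time: 15.12
ee_pos: [0.5007, 0.2564, 0.1148]
eef_rot: [3.141, 0.001, -3.073]
force: [-0.4, 0.0, -0.2]
finger_gap: 0.598
gripper_force: 0.0
```

Request:
{"api": "move_arm", "payload": {"series": [[0, -0.002, 0.05, 0], [0, -0.002, 0.084, 0], [0, -0.002, 0.084, 0], [0, -0.002, 0.084, 0]]}}

```text
time: 15.62
ee_pos: [0.5014, 0.2555, 0.0318]
eef_rot: [3.14, 0.003, -3.072]
force: [-0.0, -0.1, 1.0]
finger_gap: 0.599
gripper_force: 0.0
```

Request:
{"api": "move_arm", "payload": {"series": [[0, 0, 0, 0], [0, 0, 0, 0], [0, 0, 0, 0], [0, 0, 0, 0], [0, 0, 0, 0], [0, 0, 0, 0]], "claw": 0}}

```text
time: 16.38
ee_pos: [0.5005, 0.2551, 0.0308]
eef_rot: [3.141, 0.001, -3.071]
force: [-0.4, -1.5, 6.0]
finger_gap: 0.066
gripper_force: 40.0
```

Request:
{"api": "move_arm", "payload": {"series": [[0, 0, -0.05, 0], [0, 0, -0.1, 0], [0, 0, -0.12, 0], [-0.025, -0.055, -0.12, 0.05], [-0.05, -0.11, -0.12, 0.1], [-0.075, -0.1636, -0.12, 0.127], [-0.075, -0.1636, -0.12, 0.127], [-0.075, -0.1636, -0.12, 0.127]]}}

```text
time: 17.38
ee_pos: [0.5856, 0.0971, 0.1494]
eef_rot: [3.141, -0.001, 3.085]
force: [-0.7, 0.6, -0.7]
finger_gap: 0.065
gripper_force: 39.4
```

Request:
{"api": "move_arm", "payload": {"series": [[0, 0, 0.05, 0], [0, 0, 0.05, 0], [0, 0, 0.05, 0]]}}

```text
time: 17.75
ee_pos: [0.5863, 0.098, 0.1008]
eef_rot: [3.141, 0.0, 3.086]
force: [0.6, 0.1, -1.3]
finger_gap: 0.067
gripper_force: 39.3
```

```bash
python3 - <<'E'
from h import *
o=obs()
w=cam("wrist"); save(w,"w6.png"); s=cam("scene"); d=cam("side");save(d,"d6.png",(230,130,380,280),4)
x,y,z=o["ee_pos"]
for n,c in(("w",w),("s",s),("d",d)):
    P=cloud(c); h=c["pixels"].astype(int)
    for nm,m in(("plate",(h[...,1]-h[...,0]>15)&(h[...,1]>h[...,2])&(P[...,2]>.05)),("ribtops",(P[...,2]>.04)&(P[...,2]<.056)&(h.min(2)>150))):
        m=m&(abs(P[...,0]-.586)<.08)&(abs(P[...,1]-.095)<.025)
        q=P[m]
        if len(q)>8:print(n,nm,len(q),cv2.minAreaRect(q[:,:2].astype(np.float32)),q[:,2].min().round(3),q[:,2].max().round(3))
E
```

```text
tcp [0.5863, 0.098, 0.1008]
rot [3.141, 0.0004, 3.0865]
gap,t [0.0672, 17.75]
w plate 2586 ((0.5719245076179504, 0.09802355617284775), (0.009133719839155674, 0.0726609155535698), 89.62982177734375) 0.097 0.209
w ribtops 771 ((0.5733791589736938, 0.09638206660747528), (0.01881561242043972, 0.09645387530326843), 86.58930206298828) 0.04 0.048
s plate 184 ((0.5907372832298279, 0.09721530973911285), (0.0912889912724495, 0.02919502928853035), 10.304665565490723) 0.095 0.2
s ribtops 139 ((0.5859185457229614, 0.09532991796731949), (0.02074972167611122, 0.11752470582723618), 87.43486022949219) 0.04 0.05
d plate 1256 ((0.5875507593154907, 0.08633512258529663), (0.02933291718363762, 0.0997185930609703), 88.43998718261719) 0.079 0.202
d ribtops 309 ((0.5861256718635559, 0.09624253958463669), (0.022619295865297318, 0.11955218762159348), 86.53543853759766) 0.04 0.051
```

View pics/w6.png

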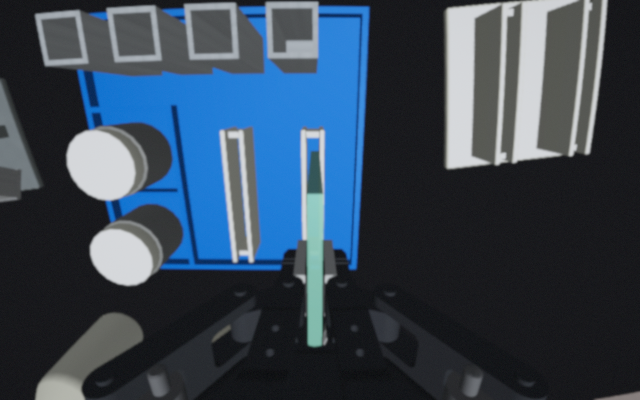

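The plate hangs over slot1, 2 mm to the +y side: it is at column 315 and the slot is at 313, rows 130–260. I shift it 2 mm and lower.

Request:
{"api": "move_arm", "payload": {"series": [[0, -0.002, 0, 0], [0, -0.002, 0.02, 0], [0, -0.002, 0.035, 0], [0, -0.002, 0.045, 0], [0, -0.002, 0.05, 0], [0, -0.002, 0.05, 0]]}}

```text
time: 18.65
ee_pos: [0.586, 0.0947, 0.0496]
eef_rot: [-3.141, -0.0, 3.085]
force: [-0.6, 0.5, -1.1]
finger_gap: 0.059
gripper_force: 39.4
```

Request:
{"api": "move_arm", "payload": {"series": [[0, 0.001, 0.01, 0], [0, 0.001, 0.018, 0], [0, 0.001, 0.0205, 0], [0, 0.001, 0.0205, 0]]}}

```text
time: 19.15
ee_pos: [0.586, 0.0958, 0.0291]
eef_rot: [-3.142, -0.0, 3.085]
force: [-0.5, -0.5, -0.7]
finger_gap: 0.064
gripper_force: 39.4
```

Request:
{"api": "move_arm", "payload": {"series": [[0, 0, 0, 0], [0, 0, 0, 0], [0, 0, 0, 0], [0, 0, 0, 0], [0, 0, -0.06, 0], [0, 0, -0.12, 0], [0, 0, -0.16, 0], [0, 0, -0.16, 0]], "claw": 0.6}}

```text
time: 20.15
ee_pos: [0.5886, 0.0963, 0.1933]
eef_rot: [3.139, 0.007, 3.085]
force: [0.9, 0.0, -0.5]
finger_gap: 0.599
gripper_force: 0.0
```

```bash
cat > chk.py <<'E'
from h import *
obs()
for n in("scene","side"):
    c=cam(n);print(n,"jars",lid(c,.622,-.072),lid(c,.542,-.067))
    P=cloud(c); m=(P[...,2]>.095)&(P[...,2]<.118)&(abs(P[...,0]-.586)<.08)&(abs(P[...,1]-.096)<.04)
    q=P[m]; print("plate",len(q),cv2.minAreaRect(q[:,:2].astype(np.float32)) if len(q)>8 else "",q[:,2].max() if len(q) else "")
E
python3 chk.py
```

```text
tcp [0.5886, 0.0963, 0.1933]
rot [3.1392, 0.007, 3.0846]
gap,t [0.5986, 20.15]
scene jars [0.6219, -0.072, 0.0288, 0.0669, 349.0] [0.5414, -0.0672, 0.0291, 0.0666, 318.0]
plate 118 ((0.5860960483551025, 0.0950501337647438), (0.008198125287890434, 0.10019294917583466), 86.64167022705078) 0.11085749568580539
side jars [0.622, -0.0719, 0.0296, 0.067, 571.0] [0.5413, -0.0666, 0.0292, 0.0671, 573.0]
plate 239 ((0.5872418284416199, 0.09592204540967941), (0.009316831827163696, 0.09994291514158249), 86.77910614013672) 0.1103235937679351
```

Request:
{"api": "move_arm", "payload": {"series": [[0.015, -0.055, -0.02, -0.02], [0.03, -0.11, -0.04, -0.04], [0.045, -0.165, -0.05, -0.06], [0.06, -0.22, -0.05, -0.08], [0.075, -0.275, -0.05, -0.1], [0.09, -0.33, -0.05, -0.112], [0.0964, -0.367, -0.05, -0.112], [0.0964, -0.367, -0.05, -0.112]], "claw": 0.4}}

```text
time: 21.25
ee_pos: [0.4665, -0.2683, 0.2376]
eef_rot: [-3.141, -0.003, -3.093]
force: [-0.0, -1.0, -0.2]
finger_gap: 0.402
gripper_force: 0.0
```

```bash
cat > rods.py <<'E'
from h import *
o=obs(); out=[]
for n in("wrist","scene","side"):
    c=cam(n); 
    if n=="wrist": save(c,"w7.png")
    P=cloud(c);h=c["pixels"].astype(int)
    for x0,y0 in((.476,-.22),(.478,-.265),(.481,-.311)):
        ax=np.array([-.4226*.9985,-.4226*.055,.906]); t=np.array([x0,y0,.199]); r=P-t
        l=r@ax; pr=np.linalg.norm(r-l[...,None]*ax,axis=-1)
        m=(pr<.016)&(l<-.0)&(l>-.07)&(h.min(2)>110)
        q=P[m]
        if len(q)<20: print(n,y0,len(q)); continue
        v=np.linalg.svd(q-q.mean(0))[2][0]; v*=np.sign(v[2]); 
        a=q.mean(0); g=a+v*(.165-a[2])/v[2]
        print(n,y0,len(q),"axis",v.round(3),"at z.165",g.round(4),"zmax",q[:,2].max().round(3))
E
python3 rods.py
```

```text
tcp [0.4665, -0.2683, 0.2376]
rot [-3.1415, -0.0035, -3.0927]
gap,t [0.402, 21.25]
wrist -0.22 157 axis [-0.423 -0.02   0.906] at z.165 [ 0.4914 -0.2248  0.165 ] zmax 0.2
wrist -0.265 4
wrist -0.311 150 axis [-0.425 -0.028  0.905] at z.165 [ 0.4961 -0.3057  0.165 ] zmax 0.198
scene -0.22 144 axis [-0.422 -0.014  0.906] at z.165 [ 0.4966 -0.2177  0.165 ] zmax 0.201
scene -0.265 150 axis [-0.428 -0.031  0.903] at z.165 [ 0.4992 -0.2636  0.165 ] zmax 0.201
scene -0.311 158 axis [-0.419 -0.032  0.907] at z.165 [ 0.5018 -0.3095  0.165 ] zmax 0.201
side -0.22 233 axis [-0.425 -0.024  0.905] at z.165 [ 0.4956 -0.2219  0.165 ] zmax 0.201
side -0.265 248 axis [-0.427 -0.028  0.904] at z.165 [ 0.4985 -0.2675  0.165 ] zmax 0.2
side -0.311 265 axis [-0.421 -0.022  0.907] at z.165 [ 0.5009 -0.314   0.165 ] zmax 0.201
```

View pics/w7.png

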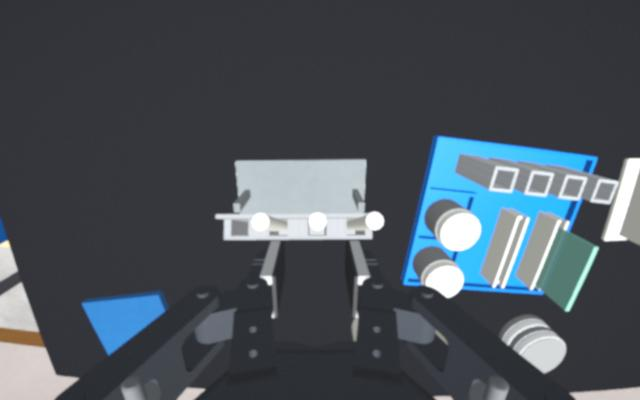

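Three rod tops are at (375,220), (318,221) and (261,222), with axes 25° off vertical. The first rod passes through (0.494, −0.2205) at z 0.165.

Request:
{"api": "move_arm", "payload": {"series": [[-0.03, 0.0464, 0, 0], [-0.03, 0.0464, 0, 0], [-0.03, 0.0464, 0.03, 0], [-0.03, 0.0464, 0.05, 0], [-0.03, 0.0464, 0.05, 0], [-0.03, 0.0464, 0.05, 0]], "claw": 0.4, "squeeze": 25}}

```text
time: 22.15
ee_pos: [0.4969, -0.2168, 0.1899]
eef_rot: [-3.141, 0.001, -3.085]
force: [1.0, 0.3, 0.3]
finger_gap: 0.401
gripper_force: 0.0
```

```bash
python3 rods.py | grep -v "\-0.311"; python3 - <<'E'
from h import *
o=obs(); s=cam("side")
P=cloud(s); h=s["pixels"].astype(int)
save(s,"d8.png",(200,220,360,340),5)
E
```

```text
tcp [0.4969, -0.2168, 0.1899]
rot [-3.1415, 0.0006, -3.0854]
gap,t [0.4011, 22.15]
wrist -0.22 70 axis [-0.427 -0.033  0.904] at z.165 [ 0.4965 -0.2186  0.165 ] zmax 0.2
wrist -0.265 356 axis [-0.426 -0.025  0.904] at z.165 [ 0.4943 -0.26    0.165 ] zmax 0.201
scene -0.22 144 axis [-0.419 -0.019  0.908] at z.165 [ 0.4969 -0.2176  0.165 ] zmax 0.201
scene -0.265 149 axis [-0.421 -0.036  0.906] at z.165 [ 0.4994 -0.2635  0.165 ] zmax 0.202
side -0.22 196 axis [-0.452 -0.067  0.89 ] at z.165 [ 0.4952 -0.2225  0.165 ] zmax 0.199
side -0.265 246 axis [-0.426 -0.03   0.904] at z.165 [ 0.4985 -0.2674  0.165 ] zmax 0.201
tcp [0.4971, -0.2173, 0.1902]
rot [-3.1412, 0.0016, -3.0862]
gap,t [0.3964, 22.3]
```

View pics/d8.png

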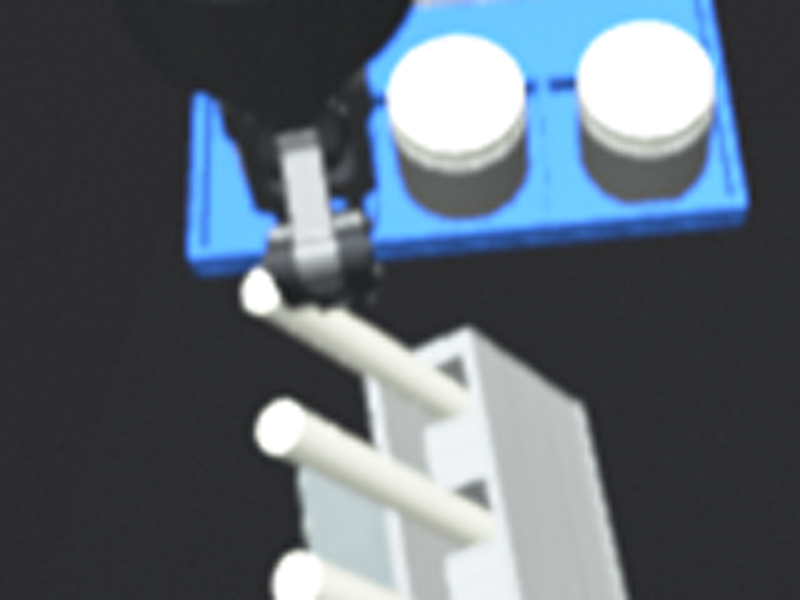

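Request:
{"api": "move_arm", "payload": {"series": [[0.002, -0.002, 0.03, 0], [0.002, -0.002, 0.06, 0], [0.002, -0.002, 0.078, 0], [0.002, -0.002, 0.078, 0], [0.002, -0.002, 0.078, 0]]}}

```text
time: 22.98
ee_pos: [0.4952, -0.2196, 0.1123]
eef_rot: [-3.141, 0.001, -3.087]
force: [-0.3, 0.1, 0.0]
finger_gap: 0.398
gripper_force: 0.0
```

Request:
{"api": "move_arm", "payload": {"series": [[0, 0, 0, 0], [0, 0, 0, 0], [0, 0, 0, 0], [0, 0, 0, 0], [0, 0, 0, 0]], "claw": 0}}

```text
time: 23.6
ee_pos: [0.4952, -0.2195, 0.1123]
eef_rot: [-3.141, 0.002, -3.086]
force: [-0.4, 0.4, 6.2]
finger_gap: 0.154
gripper_force: 25.0
```

Request:
{"api": "move_arm", "payload": {"series": [[0.0085, 0, -0.018, 0], [0.017, 0, -0.036, 0], [0.0297, 0, -0.063, 0], [0.0425, 0, -0.0905, 0], [0.051, 0, -0.1086, 0], [0.051, 0, -0.1386, 0], [0.02, 0.05, -0.1386, 0], [0.0, 0.1, -0.1386, 0]]}}

```text
time: 24.6
ee_pos: [0.4887, -0.1191, 0.2514]
eef_rot: [-3.141, 0.001, -3.089]
force: [0.4, 0.8, -1.6]
finger_gap: 0.157
gripper_force: 24.7
```

Request:
{"api": "move_arm", "payload": {"series": [[0.005, 0.03, 0, 0.18], [0.01, 0.06, 0, 0.36], [0.015, 0.09, 0, 0.54], [0.02, 0.12, 0, 0.72], [0.02, 0.1448, 0, 0.9], [0.02, 0.1448, 0, 1.08], [0.02, 0.1448, 0, 1.26], [0.02, 0.1448, 0, 1.44]]}}

```text
time: 25.6
ee_pos: [0.4597, 0.023, 0.2506]
eef_rot: [-3.141, 0.001, 1.75]
force: [0.2, -0.3, -0.4]
finger_gap: 0.156
gripper_force: 24.7
```

Request:
{"api": "move_arm", "payload": {"series": [[0, 0, 0, 0.18], [0, 0, 0, 0.236], [0, 0, 0, 0.236], [0, 0, 0, 0.236]]}}

```text
time: 26.1
ee_pos: [0.4606, 0.0236, 0.2503]
eef_rot: [3.142, 0.0, 1.522]
force: [0.2, 0.6, -1.2]
finger_gap: 0.151
gripper_force: 24.7
```

```bash
cat > tip.py <<'E'
from h import *
import sys
o=obs(); x,y,z=o["ee_pos"]; Rt=R.from_euler('xyz',o["eef_rot"]).as_matrix()
print("chk",end=" ")
for n in("scene","side","wrist"):
    c=cam(n);P=cloud(c);h=c["pixels"].astype(int)
    if n=="wrist": save(c,"w%d.png"%int(o["time"]*10))
    r=P-o["ee_pos"]; lx=r@Rt[:,0]; ly=r@Rt[:,1]
    m=(abs(ly)<.02)&(lx>-.13)&(lx<.02)&(P[...,2]<z+.03)&(P[...,2]>z-.13)&(P[...,2]>.105)&(h.min(2)>110)
    q=P[m]
    if len(q)<15: print(n,len(q)); continue
    v=np.linalg.svd(q-q.mean(0))[2][0]; v*=np.sign(v[2]); a=q.mean(0)
    l=(q-a)@v; tip=a+v*np.percentile(l,1)
    print(n,len(q),"axis",v.round(3),"tip",tip.round(4),"jars",lid(c,.622,-.072),lid(c,.542,-.067))
E
python3 tip.py
```

```text
tcp [0.4606, 0.0236, 0.2503]
rot [3.1416, 0.0001, 1.5216]
gap,t [0.1512, 26.1]
chk scene 219 axis [0.017 0.418 0.908] tip [ 0.4613 -0.0387  0.1681] jars [0.6213, -0.0721, 0.0291, 0.0665, 353.0] [0.5411, -0.0662, 0.0291, 0.0667, 326.0]
side 477 axis [0.019 0.417 0.909] tip [ 0.4594 -0.0402  0.1656] jars [0.6217, -0.0723, 0.0295, 0.0673, 576.0] [0.5413, -0.0673, 0.0292, 0.067, 575.0]
wrist 97 axis [0.015 0.418 0.908] tip [ 0.459  -0.0214  0.1804] jars [0.6213, -0.0724, 0.0292, 0.0659, 1172.0] [0.5404, -0.0663, 0.0295, 0.066, 1280.0]
```

```bash
python3 - <<'E'
from h import *
for n in("wrist","side","scene"):
    c=cam(n);P=cloud(c)
    for x,y in((.4587,-.0455),(.4613,.0005),(.4639,.0465),(.4665,.0924)):
        m=(abs(P[...,0]-x)<.022)&(abs(P[...,1]-y)<.022)&(P[...,2]>.09)&(P[...,2]<.104)
        q=P[m][:,:2].astype(np.float32)
        if len(q)>10:
            (a,b),(w,h),_=cv2.minAreaRect(q); print(n,len(q),round(a,4),round(b,4),round(w,3),round(h,3))
E
python3 - <<'E'
import cv2
im=cv2.imread("pics/w261.png"); print(im.shape)
E
```

```text
wrist 259 0.4568 -0.0459 0.029 0.028
wrist 279 0.4597 -0.0005 0.03 0.028
wrist 256 0.4624 0.0457 0.029 0.028
wrist 279 0.4646 0.0917 0.028 0.029
side 125 0.4582 -0.045 0.031 0.029
side 111 0.4614 -0.0002 0.028 0.03
side 76 0.4671 0.0458 0.023 0.03
side 99 0.4663 0.0915 0.031 0.028
scene 67 0.4571 -0.0469 0.03 0.031
scene 67 0.4597 -0.0015 0.029 0.032
scene 69 0.4618 0.0445 0.029 0.032
scene 62 0.4637 0.0905 0.029 0.033
(400, 640, 3)
```

View pics/w261.png

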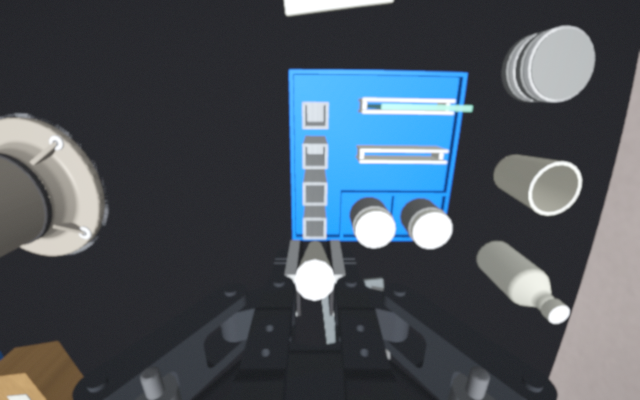

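The rod hangs over the first tube at (315,228) in the picture, leaning along the tube row as planned. Measured mouths in world coordinates are t0 (0.4575, −0.046), t1 (0.460, −0.0005), t2 (0.463, 0.046) and t3 (0.465, 0.0915).

Request:
{"api": "move_arm", "payload": {"series": [[-0.003, 0, 0.02, 0], [-0.003, 0, 0.04, 0], [-0.003, 0, 0.055, 0], [-0.003, 0, 0.064, 0], [-0.003, 0, 0.064, 0]], "squeeze": 20}}

```text
time: 27.02
ee_pos: [0.4607, 0.021, 0.1855]
eef_rot: [-3.141, 0.0, 1.521]
force: [0.4, -1.0, -1.1]
finger_gap: 0.157
gripper_force: 24.7
```

```bash
python3 tip.py
```

```text
tcp [0.4607, 0.021, 0.1855]
rot [-3.1406, 0.0003, 1.5209]
gap,t [0.1568, 27.025]
chk scene 183 axis [0.027 0.415 0.909] tip [ 0.4609 -0.039   0.1081] jars [0.622, -0.0728, 0.0288, 0.0667, 350.0] [0.5409, -0.0659, 0.0295, 0.0665, 323.0]
side 386 axis [0.018 0.419 0.908] tip [ 0.4599 -0.0403  0.1073] jars [0.6215, -0.0725, 0.0294, 0.0672, 573.0] [0.5409, -0.0663, 0.0291, 0.0671, 573.0]
wrist 119 axis [0.019 0.419 0.908] tip [ 0.459  -0.0279  0.1093] jars [0.6204, -0.0722, 0.0293, 0.066, 1553.0] [0.5401, -0.0663, 0.0289, 0.0658, 1616.0]
```

Request:
{"api": "move_arm", "payload": {"series": [[-0.0038, 0, 0.008, 0], [-0.0105, 0, 0.0065, 0], [-0.0171, 0, 0.0055, 0], [-0.0235, 0, 0.004, 0], [-0.0298, 0, 0.0031, 0], [-0.0365, 0, 0.0035, 0], [-0.0433, 0, 0.004, 0], [-0.0433, 0, 0.004, 0]]}}

```text
time: 28.18
ee_pos: [0.4586, -0.023, 0.1816]
eef_rot: [-3.141, 0.0, 1.52]
force: [-0.6, 0.9, -1.1]
finger_gap: 0.151
gripper_force: 26.4
```

```bash
python3 tip.py
```

```text
tcp [0.4586, -0.023, 0.1816]
rot [-3.1414, 0.0004, 1.5197]
gap,t [0.151, 28.175]
chk scene 139 axis [0.019 0.238 0.971] tip [ 0.4612 -0.0518  0.1061] jars [0.6219, -0.0728, 0.0293, 0.0668, 351.0] [0.5412, -0.0667, 0.0291, 0.0665, 326.0]
side 320 axis [0.01  0.232 0.973] tip [ 0.459  -0.0521  0.107 ] jars [0.6219, -0.0719, 0.0294, 0.0672, 575.0] [0.5416, -0.0661, 0.0294, 0.0669, 574.0]
wrist 437 axis [0.012 0.24  0.971] tip [ 0.4575 -0.0417  0.1085] jars [0.6208, -0.0718, 0.029, 0.066, 1781.0] [0.5402, -0.0664, 0.0293, 0.066, 1903.0]
```

Request:
{"api": "move_arm", "payload": {"series": [[-0.009, 0, 0.001, 0], [-0.017, 0, 0.005, 0], [-0.023, 0, 0.01, 0], [-0.026, 0, 0.018, 0], [-0.026, 0, 0.028, 0], [-0.026, 0, 0.028, 0]]}}

```text
time: 29.08
ee_pos: [0.4564, -0.0483, 0.1526]
eef_rot: [-3.139, 0.001, 1.521]
force: [-0.0, 1.1, -2.0]
finger_gap: 0.158
gripper_force: 26.4
```

```bash
python3 tip.py
```

```text
tcp [0.4564, -0.0483, 0.1526]
rot [-3.139, 0.0007, 1.521]
gap,t [0.1576, 29.075]
chk scene 80 axis [0.016 0.07  0.997] tip [ 0.4609 -0.0505  0.106 ] jars [0.622, -0.072, 0.0288, 0.0667, 349.0] [0.5412, -0.0669, 0.0291, 0.0667, 321.0]
side 181 axis [-0.009  0.06   0.998] tip [ 0.4586 -0.0522  0.1061] jars [0.6219, -0.0723, 0.0296, 0.0671, 573.0] [0.5412, -0.067, 0.029, 0.067, 577.0]
wrist 644 axis [0.009 0.07  0.997] tip [ 0.4568 -0.0429  0.1062] jars [0.6213, -0.0716, 0.0292, 0.0661, 2213.0] [0.5404, -0.0665, 0.0292, 0.0661, 2419.0]
```

Request:
{"api": "move_arm", "payload": {"series": [[0, 0, 0.012, 0], [0, 0, 0.022, 0], [0, 0, 0.028, 0], [0, 0, 0.028, 0]]}}

```text
time: 29.72
ee_pos: [0.4569, -0.0482, 0.1252]
eef_rot: [-3.14, 0.0, 1.521]
force: [-0.7, 1.0, -1.4]
finger_gap: 0.154
gripper_force: 26.4
```

Request:
{"api": "move_arm", "payload": {"series": [[0, 0, 0, 0], [0, 0, 0, 0], [0, 0, 0, 0], [0, 0, 0, 0], [0, 0, -0.05, 0], [0, 0, -0.1, 0], [0, 0, -0.12, 0], [0, 0, -0.12, 0]], "claw": 0.6}}

```text
time: 30.72
ee_pos: [0.4585, -0.0482, 0.2474]
eef_rot: [3.138, -0.001, 1.521]
force: [-0.7, 0.1, -1.0]
finger_gap: 0.597
gripper_force: 0.0
```

```bash
cat > chk2.py <<'E'
from h import *
import sys
obs()
for n in("scene","side"):
    c=cam(n);print(n,"jars",lid(c,.622,-.072),lid(c,.542,-.067));P=cloud(c)
    m=(P[...,2]>.095)&(P[...,2]<.118)&(abs(P[...,0]-.586)<.08)&(abs(P[...,1]-.096)<.02); q=P[m]
    print(" plate",len(q),np.round(cv2.minAreaRect(q[:,:2].astype(np.float32))[0],4) if len(q)>8 else "")
    for x,y in((.4575,-.046),(.4602,-.0005),(.4628,.0457)):
        m=(abs(P[...,0]-x)<.03)&(abs(P[...,1]-y)<.02)&(P[...,2]>.105)&(P[...,2]<.23)&(c["pixels"].min(2)>110); q=P[m]
        if len(q)>15: v=np.linalg.svd(q-q.mean(0))[2][0]; print(" rod",y,len(q),"axis",(v*np.sign(v[2])).round(3),"mean",q.mean(0).round(3),"top",q[:,2].max().round(3))
E
python3 chk2.py
```

```text
tcp [0.4585, -0.0482, 0.2474]
rot [3.1378, -0.0006, 1.5208]
gap,t [0.5974, 30.725]
scene jars [0.6217, -0.0721, 0.0291, 0.0668, 354.0] [0.5417, -0.0673, 0.0291, 0.0666, 324.0]
 plate 121 [0.5863 0.0944]
 rod -0.046 142 axis [-0.011  0.113  0.993] mean [ 0.463 -0.036  0.163] top 0.21
side jars [0.622, -0.0724, 0.0299, 0.0672, 575.0] [0.541, -0.0655, 0.0297, 0.067, 577.0]
 plate 245 [0.5872 0.0958]
 rod -0.046 297 axis [0.01  0.125 0.992] mean [ 0.46  -0.038  0.164] top 0.212
```

Request:
{"api": "move_arm", "payload": {"series": [[-0.03, 0.007, 0, -0.18], [-0.06, 0.014, 0, -0.36], [-0.09, 0.021, 0, -0.54], [-0.12, 0.028, 0, -0.72], [-0.15, 0.035, 0, -0.9], [-0.18, 0.042, 0, -1.08], [-0.2148, 0.0506, 0, -1.26], [-0.2148, 0.0506, 0, -1.44]], "claw": 0.4}}

```text
time: 31.82
ee_pos: [0.4959, -0.2682, 0.2437]
eef_rot: [-3.14, -0.003, 2.962]
force: [-0.2, -0.0, -0.3]
finger_gap: 0.399
gripper_force: 0.0
```

Request:
{"api": "move_arm", "payload": {"series": [[0, 0, 0, -0.18], [0, 0, 0, -0.235], [0, 0, 0.02, -0.235], [0, 0, 0.055, -0.235], [0, 0, 0.055, -0.235], [0, 0, 0.055, -0.235], [0, 0, 0.055, -0.235]]}}

```text
time: 32.7
ee_pos: [0.498, -0.2656, 0.192]
eef_rot: [-3.141, 0.002, -3.088]
force: [1.0, 0.4, 0.4]
finger_gap: 0.403
gripper_force: 0.0
```

Request:
{"api": "move_arm", "payload": {"series": [[0, 0, 0.03, 0], [0, 0, 0.06, 0], [0, 0, 0.08, 0], [0, 0, 0.08, 0], [0, 0, 0.08, 0]]}}

```text
time: 33.33
ee_pos: [0.4981, -0.2657, 0.1122]
eef_rot: [-3.141, 0.002, -3.088]
force: [0.4, -0.4, 0.5]
finger_gap: 0.401
gripper_force: 0.0
```

Request:
{"api": "move_arm", "payload": {"series": [[0, 0, 0, 0], [0, 0, 0, 0], [0, 0, 0, 0], [0, 0, 0, 0], [0, 0, 0, 0]], "claw": 0, "squeeze": 25}}

```text
time: 33.95
ee_pos: [0.4979, -0.2654, 0.1119]
eef_rot: [-3.141, 0.002, -3.087]
force: [-1.8, 0.0, 6.6]
finger_gap: 0.151
gripper_force: 26.1
```

Request:
{"api": "move_arm", "payload": {"series": [[0.0085, 0, -0.018, 0], [0.017, 0, -0.036, 0], [0.0297, 0, -0.063, 0], [0.0425, 0, -0.0905, 0], [0.051, 0, -0.1086, 0], [0.051, 0, -0.1386, 0], [0.02, 0.05, -0.1386, 0], [0.0, 0.11, -0.1386, 0]]}}

```text
time: 34.95
ee_pos: [0.4916, -0.1558, 0.2505]
eef_rot: [-3.141, 0.002, -3.09]
force: [0.4, 0.4, -0.7]
finger_gap: 0.153
gripper_force: 25.1
```

Request:
{"api": "move_arm", "payload": {"series": [[-0.005, 0.06, 0, 0], [-0.005, 0.12, 0, 0], [-0.005, 0.18, 0, 0], [0, 0.23, 0, 0.18], [0.0115, 0.27, 0, 0.36], [0.0115, 0.269, 0, 0.54], [0.0115, 0.269, 0, 0.72], [0.0115, 0.269, 0, 0.9]]}}

```text
time: 35.95
ee_pos: [0.4645, 0.1115, 0.2498]
eef_rot: [-3.141, 0.0, 2.29]
force: [0.4, -0.1, -0.4]
finger_gap: 0.154
gripper_force: 25.1
```

Request:
{"api": "move_arm", "payload": {"series": [[0, 0, 0, 0.18], [0, 0, 0, 0.36], [0, 0, 0, 0.54], [0, 0, 0, 0.72], [0, 0, 0, 0.775], [0, 0, 0, 0.775], [0, 0, 0, 0.775]]}}

```text
time: 36.83
ee_pos: [0.4648, 0.1117, 0.2497]
eef_rot: [3.142, 0.0, 1.522]
force: [-0.3, 0.5, -1.0]
finger_gap: 0.153
gripper_force: 25.2
```

```bash
python3 tip.py
```

```text
tcp [0.4648, 0.1117, 0.2497]
rot [3.1416, 0.0001, 1.5219]
gap,t [0.1534, 36.825]
chk scene 230 axis [0.019 0.471 0.882] tip [0.4651 0.0422 0.1686] jars [0.6216, -0.0721, 0.029, 0.0666, 351.0] [0.5405, -0.0668, 0.0296, 0.0664, 326.0]
side 424 axis [0.02  0.468 0.883] tip [0.4634 0.0416 0.1675] jars [0.622, -0.0722, 0.0296, 0.0672, 571.0] [0.541, -0.0668, 0.0293, 0.0671, 575.0]
wrist 0
```

Request:
{"api": "move_arm", "payload": {"series": [[0.0085, 0.001, 0.02, 0], [0.0085, 0.001, 0.045, 0], [0.0085, 0.001, 0.06, 0], [0.0085, 0.001, 0.068, 0], [0.0085, 0.001, 0.068, 0]], "squeeze": 20}}

```text
time: 37.6
ee_pos: [0.4663, 0.1199, 0.1813]
eef_rot: [-3.141, 0.001, 1.521]
force: [-0.0, -0.5, -0.1]
finger_gap: 0.156
gripper_force: 25.1
```

```bash
python3 tip.py
```

```text
tcp [0.4663, 0.1199, 0.1813]
rot [-3.1409, 0.0006, 1.5205]
gap,t [0.1565, 37.6]
chk scene 189 axis [0.019 0.479 0.878] tip [0.4668 0.0529 0.1072] jars [0.6225, -0.0723, 0.0287, 0.0667, 352.0] [0.5419, -0.0677, 0.0295, 0.0666, 327.0]
side 346 axis [0.02  0.478 0.878] tip [0.4654 0.0525 0.107 ] jars [0.6218, -0.0725, 0.0295, 0.0672, 571.0] [0.5411, -0.0664, 0.0294, 0.067, 577.0]
wrist 0
```

Request:
{"api": "move_arm", "payload": {"series": [[-0.0042, 0, 0.008, 0], [-0.012, 0, 0.006, 0], [-0.0195, 0, 0.004, 0], [-0.027, 0, 0.002, 0], [-0.0345, 0, 0.0005, 0], [-0.0425, 0, 0, 0], [-0.0505, 0, 0, 0], [-0.0505, 0, 0, 0]]}}

```text
time: 38.75
ee_pos: [0.4636, 0.0687, 0.1812]
eef_rot: [-3.141, 0.001, 1.519]
force: [0.2, 1.5, -0.2]
finger_gap: 0.154
gripper_force: 26.0
```

```bash
python3 tip.py
```

```text
tcp [0.4636, 0.0687, 0.1812]
rot [-3.141, 0.0007, 1.5194]
gap,t [0.1535, 38.75]
chk scene 286 axis [-0.041 -0.999  0.004] tip [0.4673 0.0693 0.1606] jars [0.6221, -0.0721, 0.0289, 0.0669, 352.0] [0.5418, -0.0665, 0.0296, 0.0665, 323.0]
side 595 axis [0.046 0.996 0.07 ] tip [ 0.4597 -0.0491  0.1587] jars [0.6218, -0.0722, 0.0295, 0.067, 575.0] [0.5409, -0.0669, 0.0294, 0.067, 576.0]
wrist 903 axis [0.042 0.993 0.11 ] tip [ 0.4589 -0.0353  0.1637] jars [0.6209, -0.0716, 0.0289, 0.0659, 1357.0] [0.5423, -0.0574, 0.0266, 0.0658, 653.0]
```

```bash
sed -i 's/(lx>-.13)/(lx>-.06)/' tip.py; python3 tip.py
```

```text
tcp [0.4636, 0.0695, 0.1811]
rot [-3.1407, 0.0007, 1.5207]
gap,t [0.1548, 38.9]
chk scene 140 axis [0.018 0.257 0.966] tip [0.4656 0.0406 0.1068] jars [0.6211, -0.0721, 0.0296, 0.0666, 349.0] [0.5415, -0.067, 0.0288, 0.0666, 324.0]
side 289 axis [0.013 0.252 0.968] tip [0.4636 0.0402 0.1068] jars [0.6219, -0.0723, 0.0295, 0.0671, 573.0] [0.5407, -0.0664, 0.0299, 0.0671, 575.0]
wrist 406 axis [0.015 0.254 0.967] tip [0.4622 0.0505 0.1067] jars [0.6209, -0.0726, 0.0288, 0.0659, 1358.0] [0.5423, -0.0573, 0.0267, 0.0657, 645.0]
```

Same as the first rod, so I continue with the same sequence.

Request:
{"api": "move_arm", "payload": {"series": [[-0.009, 0, 0.001, 0], [-0.017, 0, 0.005, 0], [-0.023, 0, 0.01, 0], [-0.026, 0, 0.018, 0], [-0.026, 0, 0.028, 0], [-0.026, 0, 0.028, 0]]}}

```text
time: 39.8
ee_pos: [0.4617, 0.0437, 0.1522]
eef_rot: [-3.139, 0.001, 1.521]
force: [1.3, 1.7, -1.7]
finger_gap: 0.148
gripper_force: 27.4
```

```bash
python3 tip.py
```

```text
tcp [0.4617, 0.0437, 0.1522]
rot [-3.1392, 0.0008, 1.5211]
gap,t [0.1482, 39.8]
chk scene 79 axis [0.012 0.083 0.996] tip [0.4659 0.0417 0.1061] jars [0.6225, -0.0721, 0.0298, 0.0668, 351.0] [0.5409, -0.0672, 0.0292, 0.0667, 325.0]
side 173 axis [-0.007  0.093  0.996] tip [0.4636 0.0399 0.1063] jars [0.6219, -0.0721, 0.0296, 0.0671, 574.0] [0.5415, -0.0661, 0.0295, 0.0671, 578.0]
wrist 598 axis [0.005 0.089 0.996] tip [0.4618 0.0499 0.1065] jars [0.6207, -0.0714, 0.029, 0.0659, 1721.0] [0.5408, -0.0641, 0.028, 0.0657, 1152.0]
```

Request:
{"api": "move_arm", "payload": {"series": [[0, 0, 0.012, 0], [0, 0, 0.022, 0], [0, 0, 0.028, 0], [0, 0, 0.028, 0]]}}

```text
time: 40.45
ee_pos: [0.462, 0.0438, 0.1247]
eef_rot: [-3.14, 0.0, 1.521]
force: [0.7, 1.7, -1.0]
finger_gap: 0.155
gripper_force: 27.4
```

Request:
{"api": "move_arm", "payload": {"series": [[0, 0, 0, 0], [0, 0, 0, 0], [0, 0, 0, 0], [0, 0, 0, 0], [0, 0, -0.05, 0], [0, 0, -0.1, 0], [0, 0, -0.12, 0], [0, 0, -0.12, 0]], "claw": 0.6}}

```text
time: 41.45
ee_pos: [0.4637, 0.0441, 0.247]
eef_rot: [3.138, -0.001, 1.521]
force: [-0.4, -0.3, -0.1]
finger_gap: 0.598
gripper_force: 0.0
```

```bash
python3 chk2.py
```

```text
tcp [0.4637, 0.0441, 0.247]
rot [3.138, -0.001, 1.5207]
gap,t [0.5982, 41.45]
scene jars [0.6213, -0.0721, 0.0292, 0.0665, 351.0] [0.5415, -0.0671, 0.029, 0.0665, 324.0]
 plate 117 [0.5866 0.0942]
 rod -0.046 143 axis [-0.008  0.112  0.994] mean [ 0.463 -0.036  0.164] top 0.211
 rod 0.0457 139 axis [-0.008  0.122  0.993] mean [0.467 0.055 0.164] top 0.21
side jars [0.6218, -0.0717, 0.0294, 0.067, 574.0] [0.5414, -0.0676, 0.0289, 0.067, 577.0]
 plate 242 [0.5872 0.0956]
 rod -0.046 295 axis [0.01  0.12  0.993] mean [ 0.46  -0.038  0.164] top 0.212
 rod 0.0457 271 axis [0.012 0.125 0.992] mean [0.465 0.054 0.163] top 0.211
```

Request:
{"api": "move_arm", "payload": {"series": [[-0.045, 0.007, 0, -0.18], [-0.09, 0.014, 0, -0.36], [-0.135, 0.021, 0, -0.54], [-0.18, 0.028, 0, -0.72], [-0.225, 0.035, 0, -0.9], [-0.27, 0.042, 0, -1.08], [-0.315, 0.05, 0, -1.26], [-0.3528, 0.0554, 0, -1.44]], "claw": 0.4}}

```text
time: 42.55
ee_pos: [0.4994, -0.3128, 0.2433]
eef_rot: [3.141, -0.003, 2.962]
force: [1.5, -0.3, 0.5]
finger_gap: 0.401
gripper_force: 0.0
```

Request:
{"api": "move_arm", "payload": {"series": [[0, 0, 0, -0.18], [0, 0, 0, -0.235], [0, 0, 0.02, -0.235], [0, 0, 0.055, -0.235], [0, 0, 0.055, -0.235], [0, 0, 0.055, -0.235], [0, 0, 0.055, -0.235]]}}

```text
time: 43.42
ee_pos: [0.5011, -0.3116, 0.1917]
eef_rot: [-3.141, 0.002, -3.092]
force: [-0.0, -0.1, 0.1]
finger_gap: 0.397
gripper_force: 0.0
```

Request:
{"api": "move_arm", "payload": {"series": [[0, 0, 0.03, 0], [0, 0, 0.06, 0], [0, 0, 0.08, 0], [0, 0, 0.08, 0], [0, 0, 0.08, 0]]}}

```text
time: 44.05
ee_pos: [0.5013, -0.3117, 0.1119]
eef_rot: [-3.141, 0.002, -3.091]
force: [-0.3, 0.8, 0.5]
finger_gap: 0.4
gripper_force: 0.0
```

Request:
{"api": "move_arm", "payload": {"series": [[0, 0, 0, 0], [0, 0, 0, 0], [0, 0, 0, 0], [0, 0, 0, 0], [0, 0, 0, 0]], "claw": 0, "squeeze": 25}}

```text
time: 44.68
ee_pos: [0.501, -0.3115, 0.1116]
eef_rot: [-3.141, 0.002, -3.091]
force: [-0.5, 0.5, 6.7]
finger_gap: 0.151
gripper_force: 25.9
```

Request:
{"api": "move_arm", "payload": {"series": [[0.0085, 0, -0.018, 0], [0.017, 0, -0.036, 0], [0.0297, 0, -0.063, 0], [0.0425, 0, -0.0905, 0], [0.051, 0, -0.1086, 0], [0.051, 0, -0.1386, 0], [0.02, 0.05, -0.1386, 0], [0.0, 0.11, -0.1386, 0]]}}

```text
time: 45.68
ee_pos: [0.4951, -0.2018, 0.25]
eef_rot: [-3.141, 0.001, -3.094]
force: [1.4, 0.2, -0.4]
finger_gap: 0.154
gripper_force: 25.0
```

Request:
{"api": "move_arm", "payload": {"series": [[-0.005, 0.06, 0, 0], [-0.01, 0.12, 0, 0], [-0.01, 0.18, 0, 0], [-0.01, 0.24, 0, 0], [-0.01, 0.3, 0, 0], [0, 0.35, 0, 0.18], [0.0088, 0.3655, 0, 0.36], [0.0088, 0.3655, 0, 0.54]]}}

```text
time: 46.68
ee_pos: [0.4661, 0.1642, 0.2494]
eef_rot: [-3.141, -0.0, 2.65]
force: [-0.3, -1.1, -0.4]
finger_gap: 0.152
gripper_force: 25.0
```

Request:
{"api": "move_arm", "payload": {"series": [[0, 0, 0, 0.18], [0, 0, 0, 0.36], [0, 0, 0, 0.54], [0, 0, 0, 0.72], [0, 0, 0, 0.9], [0, 0, 0, 1.08], [0, 0, 0, 1.131], [0, 0, 0, 1.131]]}}

```text
time: 47.68
ee_pos: [0.4672, 0.1621, 0.2494]
eef_rot: [-3.142, 0.0, 1.521]
force: [-0.4, -0.6, -1.4]
finger_gap: 0.151
gripper_force: 25.0
```

```bash
sed -i 's/(lx>-.06)/(lx>-.08)/' tip.py; python3 tip.py
```

```text
tcp [0.4672, 0.1621, 0.2494]
rot [-3.1415, 0.0003, 1.5212]
gap,t [0.1512, 47.675]
chk scene 223 axis [0.02  0.475 0.88 ] tip [0.4673 0.0919 0.1671] jars [0.6212, -0.0723, 0.0291, 0.0668, 352.0] [0.5411, -0.0665, 0.0287, 0.0664, 325.0]
side 361 axis [0.012 0.469 0.883] tip [0.4667 0.0961 0.1745] jars [0.6218, -0.0717, 0.0296, 0.0671, 574.0] [0.5419, -0.066, 0.03, 0.0671, 575.0]
wrist 0
```

Request:
{"api": "move_arm", "payload": {"series": [[0.0038, 0.001, 0.02, 0], [0.0038, 0.001, 0.045, 0], [0.0038, 0.001, 0.06, 0], [0.0038, 0.001, 0.068, 0], [0.0038, 0.001, 0.068, 0]], "squeeze": 20}}

```text
time: 48.45
ee_pos: [0.4685, 0.1658, 0.1809]
eef_rot: [-3.141, 0.001, 1.521]
force: [-0.3, -0.3, 0.2]
finger_gap: 0.15
gripper_force: 24.9
```

```bash
python3 tip.py
```

```text
tcp [0.4685, 0.1658, 0.1809]
rot [-3.1408, 0.0008, 1.5207]
gap,t [0.1505, 48.45]
chk scene 187 axis [0.02  0.485 0.874] tip [0.4688 0.0984 0.1072] jars [0.6214, -0.0723, 0.0287, 0.0666, 348.0] [0.5419, -0.066, 0.0297, 0.0665, 324.0]
side 273 axis [-0.009  0.477  0.879] tip [0.4704 0.0992 0.1079] jars [0.6221, -0.0723, 0.0298, 0.067, 573.0] [0.5411, -0.0666, 0.0289, 0.067, 575.0]
wrist 0
```

Request:
{"api": "move_arm", "payload": {"series": [[-0.0042, 0, 0.008, 0], [-0.012, 0, 0.006, 0], [-0.0195, 0, 0.004, 0], [-0.027, 0, 0.002, 0], [-0.0345, 0, 0.0005, 0], [-0.0425, 0, 0, 0], [-0.0505, 0, 0, 0], [-0.0505, 0, 0, 0]]}}

```text
time: 49.6
ee_pos: [0.466, 0.1147, 0.1808]
eef_rot: [-3.141, 0.001, 1.519]
force: [-0.0, 2.1, -1.4]
finger_gap: 0.153
gripper_force: 25.9
```

```bash
sed -i 's/(lx>-.08)/(lx>-.038)/' tip.py; python3 tip.py
```

```text
tcp [0.466, 0.1147, 0.1808]
rot [-3.1412, 0.0007, 1.5194]
gap,t [0.1531, 49.6]
chk scene 142 axis [0.018 0.253 0.967] tip [0.4677 0.0863 0.1069] jars [0.6226, -0.073, 0.0291, 0.0667, 354.0] [0.541, -0.0663, 0.0291, 0.0664, 323.0]
side 166 axis [-0.044  0.239  0.97 ] tip [0.4715 0.0873 0.107 ] jars [0.6218, -0.0721, 0.0295, 0.0671, 575.0] [0.541, -0.0657, 0.0295, 0.0671, 578.0]
wrist 6
```

Request:
{"api": "move_arm", "payload": {"series": [[-0.009, 0, 0.001, 0], [-0.017, 0, 0.005, 0], [-0.023, 0, 0.01, 0], [-0.026, 0, 0.018, 0], [-0.026, 0, 0.028, 0], [-0.026, 0, 0.028, 0]]}}

```text
time: 50.5
ee_pos: [0.4638, 0.0896, 0.1518]
eef_rot: [-3.139, 0.001, 1.521]
force: [0.1, 1.1, -1.3]
finger_gap: 0.149
gripper_force: 26.8
```

```bash
python3 tip.py
```

```text
tcp [0.4638, 0.0896, 0.1518]
rot [-3.1392, 0.001, 1.5211]
gap,t [0.149, 50.5]
chk scene 135 axis [ 0.009 -0.356  0.935] tip [0.4684 0.0903 0.1083] jars [0.622, -0.0721, 0.0291, 0.0665, 355.0] [0.5417, -0.0658, 0.0297, 0.0665, 326.0]
side 133 axis [-0.09  -0.602  0.794] tip [0.4716 0.0963 0.1152] jars [0.6218, -0.0722, 0.0296, 0.0671, 572.0] [0.5413, -0.0671, 0.029, 0.0672, 576.0]
wrist 604 axis [0.005 0.09  0.996] tip [0.4642 0.0958 0.1061] jars [0.6229, -0.0694, 0.0274, 0.0658, 738.0] None
```

The wrist fit shows a 5° lean. The other two fits include the neighbouring rod. I lower and release.

Request:
{"api": "move_arm", "payload": {"series": [[0, 0, 0.012, 0], [0, 0, 0.022, 0], [0, 0, 0.028, 0], [0, 0, 0.028, 0]]}}

```text
time: 51.15
ee_pos: [0.4642, 0.0897, 0.1243]
eef_rot: [-3.14, 0.001, 1.521]
force: [-0.0, 1.0, -2.3]
finger_gap: 0.156
gripper_force: 26.8
```

Request:
{"api": "move_arm", "payload": {"series": [[0, 0, 0, 0], [0, 0, 0, 0], [0, 0, 0, 0], [0, 0, 0, 0], [0, 0, -0.05, 0], [0, 0, -0.1, 0], [0, 0, -0.15, 0], [0, 0, -0.15, 0]], "claw": 0.6}}

```text
time: 52.15
ee_pos: [0.4673, 0.0906, 0.2792]
eef_rot: [3.134, -0.003, 1.521]
force: [0.0, -0.3, -1.0]
finger_gap: 0.601
gripper_force: 0.0
```

```bash
sed -i 's/(.4602,-.0005),(.4628,.0457)/(.4628,.0457),(.465,.0955)/; s/abs(P\[...,1\]-y)<.02)/abs(P[...,1]-y)<.022)/' chk2.py; python3 chk2.py; python3 - <<'E'
from h import *
c=cam("scene");save(c,"end.png",(230,110,430,270),4)
E
```

```text
tcp [0.4673, 0.0906, 0.2792]
rot [3.1339, -0.0029, 1.5206]
gap,t [0.601, 52.15]
scene jars [0.6218, -0.0717, 0.0299, 0.0665, 351.0] [0.5415, -0.0658, 0.0295, 0.0666, 326.0]
 plate 119 [0.5868 0.0943]
 rod -0.046 147 axis [-0.016  0.122  0.992] mean [ 0.463 -0.036  0.165] top 0.211
 rod 0.0457 146 axis [-0.012  0.128  0.992] mean [0.467 0.055 0.165] top 0.212
 rod 0.0955 141 axis [-0.011  0.125  0.992] mean [0.469 0.101 0.165] top 0.212
side jars [0.6219, -0.0724, 0.0295, 0.0671, 572.0] [0.5414, -0.0666, 0.0292, 0.0671, 574.0]
 plate 239 [0.5872 0.0961]
 rod -0.046 302 axis [0.009 0.131 0.991] mean [ 0.46  -0.038  0.165] top 0.212
 rod 0.0457 275 axis [0.009 0.127 0.992] mean [0.465 0.054 0.163] top 0.211
 rod 0.0955 168 axis [-0.046  0.134  0.99 ] mean [0.468 0.102 0.174] top 0.211
```

View pics/end.png

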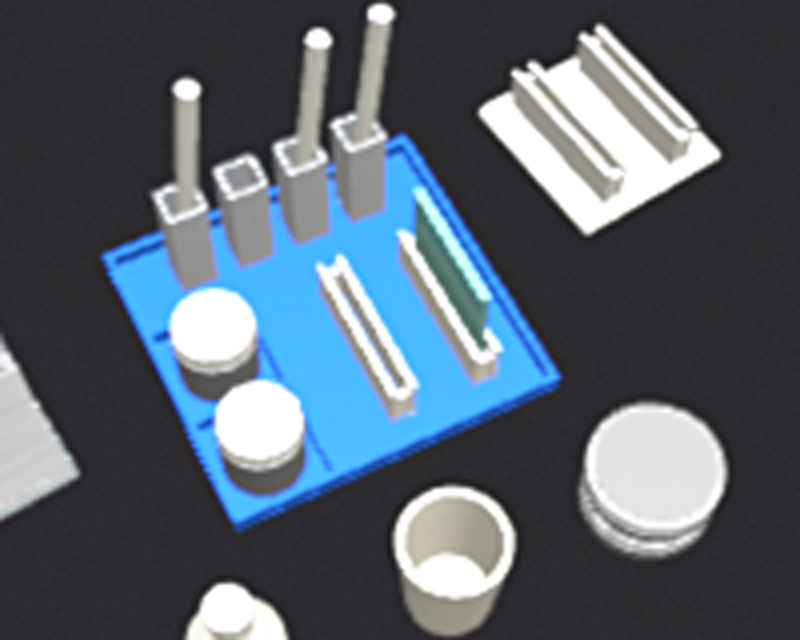

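The picture shows rods standing in three tubes (tops at (186,90), (318,40) and (380,13)). The plate is in its slot, both jars are in their wells, and the rack is empty. I let the arm settle and hand in.

Request:
{"api": "move_arm", "payload": {"series": [[0, 0, 0, 0], [0, 0, 0, 0], [0, 0, 0, 0], [0, 0, 0, 0]]}}

```text
time: 52.8
ee_pos: [0.4648, 0.0899, 0.2749]
eef_rot: [-3.141, 0.0, 1.521]
force: [-0.1, 0.3, 0.1]
finger_gap: 0.601
gripper_force: 0.0
```

```bash
python3 chk2.py | grep jars && python3 -c "
from station import manip
print(manip.hand_in())"
```

```text
scene jars [0.6221, -0.0721, 0.0292, 0.0665, 353.0] [0.5405, -0.0653, 0.0298, 0.0666, 324.0]
side jars [0.6219, -0.072, 0.0296, 0.0672, 573.0] [0.5414, -0.0671, 0.0291, 0.0671, 577.0]
the job is handed in; nothing more can be done
None
```

I handed the job in at about 53 s with both jars in their wells, the one plate present in its slot, and all three rods present tip down in their own tubes; the hand-in call returned no verdict, so I can't confirm it passed.

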